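# Clear-desk sort: media safe, pen tray, stamp stand, supplies tray

### The job

Clear the desk for the night, each thing to where its kind belongs: post the black memory stick through the port into the grey data safe without touching the port's black rim (it has a tamper sensor), and lay the red marker and the blue-and-white ball pen in the pen tray, one lengthwise in each channel. Stand the rubber stamp upright in the recess of its wooden stand, and lay the loose yellow staple carton flat in the empty bay of the supplies tray that already holds such a carton.

Things in the scene. Friction and masses are not known exactly. Their poses are not given: they have to be found in the camera images.
- usb_stick: Loose black memory stick with a bright metal plug, lying flat, 54 mm long (its y axis), 18 mm wide (x), 9 mm thick (z). The plastic part reaches from y = -13 to +27 mm, the 12 mm wide metal plug points to -y. Origin: centre of its underside; at the origin the plastic is 18 mm wide and can be gripped across x.
- marker: Loose red marker pen lying flat, 130 mm long (its y axis), 19 mm wide with clip (x), 17 mm thick (z). The barrel is about 16 mm wide, from x = -7 to +9 mm. It does not roll. Origin: centre of its underside.
- ball_pen: Loose ball pen, half blue half white, lying flat, 142 mm long (its y axis), 13 mm wide with clip (x), 11 mm thick (z). The barrel spans x = -4 to +6 mm. It does not roll. Origin: centre of its underside.
- staple_box: Loose yellow carton of staples standing on the desk, 36 mm (x) by 56 mm (y) by 24 mm high (z). Origin: centre of its underside. (A second, fixed carton like it lies in the supplies tray and stays there.)
- rubber_stamp: Loose brown wooden rubber stamp standing upright, 74 mm tall. Its foot is 28 mm (x) by 52 mm (y), 13 mm high; above it a neck 15 mm thick, and from 41 to 74 mm a round knob about 27 mm across, to grip from above. Origin: centre of its underside.
- media_safe: Closed grey steel data safe, fixed to the desk, 130 mm (x) by 160 mm (y), lid top at 62 mm; round lock on its front (-x) side. Its only opening is the port in the middle of the lid, 46 mm (x) by 80 mm (y); the sheet is 4 mm, the inner floor is at 4 mm. A stick let go over the port falls to the floor inside, as meant. Origin: centre of its underside.
- port_rim: The black rim round the safe's port: a flat frame 6 mm wide, standing 4 mm above the lid (its top is 66 mm above the desk), opening 46 mm (x) by 80 mm (y). Not to be touched by anything. Origin: centre of the port at the height of the lid's top.
- pen_tray: Low dark wooden pen tray with grey lining, fixed to the desk, 118 mm (x) by 190 mm (y). Two channels run along its y axis, centred at x = +28 and -28 mm, each 50 mm wide and 178 mm long, floor at 5 mm; the ridge between them is 6 mm wide and reaches 11 mm height, the outer walls 14 mm (6 mm thick). Origin: centre of its underside.
- stamp_stand: Small dark wooden stamp stand, fixed to the desk, 64 mm (x) by 88 mm (y) by 16 mm high, with a brass strip on its front (-x) and in its middle a recess 44 mm (x) by 68 mm (y), floor at 5 mm, so the stamp's long foot side goes along y, either way round. Origin: centre of its underside.
- supplies_tray: Dark wooden tray with grey lining and two bays, fixed to the desk, 96 mm (x) by 160 mm (y); walls 4 mm thick, 18 mm high, floor at 4 mm. The empty bay is centred at x = 0, y = -31 mm, and is 88 mm (x) by 90 mm (y); the other bay, at +y, holds a fixed staple carton. Origin: centre of the tray's underside.

How it is judged:
By the outcome, as a careful person would: the job done as asked, in the order asked, and still so for the second after the job is handed in, with the robot touching nothing.
It also fails if it takes over 122 s, if anything falls off the work surface, if the arm or the gripper's body presses on something with over 40 N, if the wrist force passes 120 N, or if a joint passes its speed limit or range.

### The arm

A 7-joint arm with a two-finger parallel gripper is mounted at the origin on the work surface; the furniture and walls round the work are solid. World frame = base frame: x ahead of the robot, y to its left, z up, the work surface at z = 0. Lengths are in mm, angles in degrees, forces in N, time in s.
With the tool pointing down it reaches from about 425 to 950 mm from the base axis. Payload 4.7 kg.
Tool frame: the origin (TCP) lies at the very end of the fingers, on their centre line; the grasp point (between the pads) lies 19 mm behind it; z points along the fingers, y is the line along which they close (so a half turn about z gives the same grasp; the last joint's range is limited). The gripper opens to 87 mm and grips with 3 to 60 N. Pads are 19 mm wide; open, the fingers measure 117 mm over their backs; the gripper's body (75 mm by 190 mm) begins 51 mm behind the grasp point.
Start: joints at [63.489, 26.849, -2.785, 87.806, 1.381, 65.374, -4.715], TCP at [283.765, -612.476, 222.573] pointing down, gripper open.
Joint ranges: [-148.3, 148.3], [-19.14, 114.17], [-79.39, 73.82], [5.75, 140.21], [-59.74, 239.74], [12.07, 113.84], [-152.46, 152.46]. Speed limits (degrees/s): [147.25, 147.25, 180, 180, 180, 180, 180].

### API

Orientations are given as a 3x3 rotation matrix whose columns are the frame's x, y, z axes.
In Python, from workcell import sense, grab_frame, close_job gives the robot as it stands. The module is installed in compiled form; this text tells all that it offers.
- The arm moves only by the shell command python3 -m pendant 'ROWS' [OPENING]. ROWS is JSON, a list of rows, each a list of 2 entries, a list of its own where there are three numbers: the shift along the tool's x, y, z each as a share of 0.3 m, from -1 to 1, then the turn, a rotation vector about the tool's x, y, z each as a share of 180 degrees, from -1 to 1. In form: [[[dx, dy, dz], [ax, ay, az]], ...]. A call has 1 to 8 rows; each row is the pose to reach, as a shift and turn from the pose commanded when the call began, along the tool's axes at that moment, turning the shorter way round; what a row does not reach only later rows make up. A row lasts 1/12 s, in which the tool goes at most 41.7 mm and 7.16 degrees, less where a joint would pass 70% of its speed; a pose out of reach is approached as far as the arm can. A call with a number of a shift or a turn outside -1 to 1 is refused whole. A call with a gripper value outside its range is refused whole. OPENING is the gripper's target within -1 to 1 (shut at 1, half-way at 0, fully open at -1), set as the call begins (- or left out, the last holds). The fingers move at their own pace and stop on an object; the grip force is fixed at half the most. Time passes only in rows, so rows that repeat a pose let the fingers close. It gives the time, the measured TCP pose, the force, the opening and the grip force at its end, in the units of the state.
- sense(): the state, without advancing time (a new reading comes with each control period).
- grab_frame(name): name is "scene" or "top"; returns a dict with "image" (480x640x3 uint8, red, green, blue), "depth" (480x640 float32, mm along the optical axis (not along the pixel's ray), 0 where there is no reading), "fovy" (degrees; the focal length in pixels is half the picture's height over the tangent of half this angle, whatever the lens; pixels are square), "cx", "cy" (the principal point, pixels), "distortion" ([k1, k2, p1, p2, k3] as OpenCV has them; the pictures are not rectified), "R" (3x3) and "t" (3): a world point X has camera coordinates R X + t. Camera axes: x right, y down, z forward; pixel columns grow to the right and rows downward; lengths in mm; the calibration is good to about 2 mm. A picture is of the moment at which its call begins.
- close_job(): hands the job in; it is judged then, once.
The state is a dict: "time_s": time; "joints": joint angles; "qd": joint speeds; "tau": joint torques, N m; "ee_pos": TCP position; "ee_rot": TCP orientation; "wrist_force": force on the tool from outside, world axes, zero at the start; "ft_torque": the same for the moment, N m; "finger_gap": finger opening in mm; "finger_force": force on a finger pad.
Only numpy, scipy, OpenCV 4.12 (cv2) and the standard library are available. Lean on these libraries where they do the work, as an engineer would, in place of code of your own. Each camera call takes 0.05 s, during which the arm holds its last target. There are 200 camera calls.

## Working session

There is one attempt and no reset: what is moved stays moved. The work goes in short steps, Python scripts to look and compute and a shell command to move; the robot and the scene stay as the last step left them, time stands still between calls to the robot, and variables do not carry over. Pictures are saved under pics/ and viewed, at most 14 in all, crops included, and the job is handed in when it is done.

```bash
mkdir -p pics; python3 - <<'E'
from workcell import sense, grab_frame
import cv2,numpy as np,pickle
s=sense(); print(s['ee_pos'],np.round(s['ee_rot'],3),s['finger_gap'],s['time_s'])
for n in('scene','top'):
    f=grab_frame(n); pickle.dump(f,open(n+'.pkl','wb'))
    cv2.imwrite(f'pics/{n}0.png',f['image'][...,::-1]); print(n,f['fovy'],f['cx'],f['cy'],f['distortion'],np.round(f['R'],3),f['t'])
E
```

```text
[ 283.46934111 -611.92887493  221.48758531] [[ 0.907  0.42  -0.001]
 [ 0.42  -0.907  0.002]
 [-0.    -0.002 -1.   ]] 86.97069689753914 0.0
scene 47.39741649882858 319.9760797455809 236.98061967935695 [-0.01671313  0.          0.          0.          0.        ] [[ 0.455 -0.89  -0.012]
 [-0.558 -0.275 -0.783]
 [ 0.694  0.363 -0.622]] [-235.80619469  331.64132188 1139.94798031]
top 55.33088097270418 315.65663562553107 244.85542836513588 [-0.02538078  0.          0.          0.          0.        ] [[ 0.016 -1.    -0.017]
 [-0.989 -0.013 -0.146]
 [ 0.146  0.019 -0.989]] [   7.77795377  505.99358592 1036.83792641]
```

```bash
sleep 4; ls -la . pics
```

```text
.:
total 4220
drwxr-xr-x  3 agent agent    4096 Dec  1 03:09 .
drwxr-xr-x 23 root  root     4096 Dec  1 03:08 ..
drwxr-xr-x  2 agent agent    4096 Dec  1 03:09 pics
-rw-r--r--  1 agent agent 2150995 Dec  1 03:09 scene.pkl
-rw-r--r--  1 agent agent 2150995 Dec  1 03:09 top.pkl

pics:
total 1004
drwxr-xr-x 2 agent agent   4096 Dec  1 03:09 .
drwxr-xr-x 3 agent agent   4096 Dec  1 03:09 ..
-rw-r--r-- 1 agent agent 516168 Dec  1 03:09 scene0.png
-rw-r--r-- 1 agent agent 497128 Dec  1 03:09 top0.png
```

View pics/top0.png

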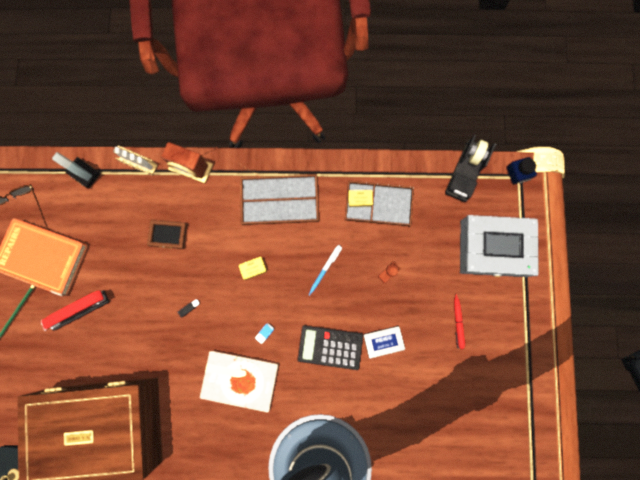

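View pics/scene0.png

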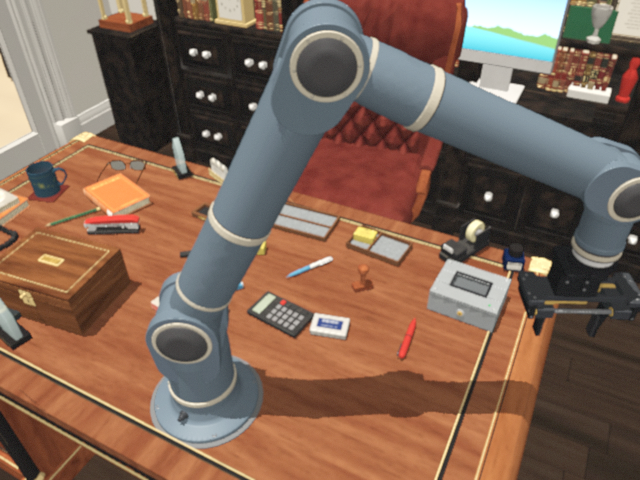

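The top view shows the USB stick at (189,308), marker (460,322), pen (325,270), staple carton (252,268) and stamp (390,270). The fixtures are the safe (500,245), pen tray (280,200), supplies tray (380,204) and stand (168,235). The scene view shows the same layout, with the gripper off the right end of the desk.

```bash
cat > h.py <<'E'
import cv2,numpy as np
def cam(f):
    F=240/np.tan(np.radians(f['fovy']/2))
    return np.array([[F,0,f['cx']],[0,F,f['cy']],[0,0,1.]]),np.array(f['distortion'],float),np.array(f['R']),np.array(f['t'])
def plane(f,uv,z):
    K,d,R,t=cam(f); n=cv2.undistortPoints(np.float64(uv).reshape(-1,1,2),K,d)[:,0]
    r=np.c_[n,np.ones(len(n))]@R; c=-R.T@t
    return c+r*((z-c[2])/r[:,2])[:,None]
def cloud(f):
    K,d,R,t=cam(f); u=np.stack(np.meshgrid(np.arange(640.),np.arange(480.)),-1).reshape(-1,1,2)
    n=cv2.undistortPoints(u,K,d)[:,0]; return ((np.c_[n,np.ones(len(n))]*f['depth'].reshape(-1,1)-t)@R).reshape(480,640,3)
def rect(f,mask,z):
    "largest blob of mask -> world centre, sizes, direction (deg) of its long side on plane z"
    n,l,s,c=cv2.connectedComponentsWithStats(mask.astype(np.uint8)); k=1+np.argmax(s[1:,4])
    v,u=np.nonzero(l==k); p=plane(f,np.c_[u,v],z)[:,:2]
    (x,y),(w,h),a=cv2.minAreaRect(np.float32(p)); 
    if w>h: w,h,a=h,w,a-90
    return dict(c=np.round([x,y],1),size=np.round([w,h],1),ang=round((a+90)%180,1),mean=np.round(p.mean(0),1),n=int(s[k,4]),px=np.round(c[k],1))
E
python3 - <<'E'
from h import *
import pickle
f=pickle.load(open('top.pkl','rb')); im=f['image']; hsv=cv2.cvtColor(im,cv2.COLOR_RGB2HSV); H,S,V=[hsv[...,i].astype(int) for i in range(3)]
P=cloud(f); Z=P[...,2]
def roi(a,b,c,d):
    m=np.zeros((480,640),bool); m[b:d,a:c]=1; return m
T={'usb':(roi(170,290,205,325),9,(Z>4)),'marker':(roi(445,285,475,355),14,(S>190)&((H<5)|(H>175))&(V>120)),
'pen':(roi(300,238,350,303),8,(S<90)&(V>120)|(H>85)&(H<125)&(S>80)),'staple':(roi(232,250,274,286),24,(H>20)&(H<35)&(S>120)&(V>130)),
'stampknob':(roi(370,255,410,290),74,Z>50),'stampfoot':(roi(370,255,410,290),13,(Z>5)),
'safe':(roi(450,205,550,285),62,Z>50),'rimopen':(roi(480,228,525,262),66,V<70),'pentray':(roi(232,165,330,235),5,(S<70)),
'pentrayZ':(roi(232,165,330,235),14,(Z>4)),'sup':(roi(335,175,425,235),18,Z>3),'supbay':(roi(370,175,425,235),4,S<70),'stand':(roi(140,212,195,257),16,Z>8),'standrec':(roi(140,212,195,257),5,(V<60)),}
for k,(r,z,m) in T.items():
    m=r&m
    zz=Z[m]; print(k,rect(f,m,z) if m.any() else None,'Z',np.round(np.percentile(zz,[5,50,95]),1) if m.any() else '')
def crop(a,b,c,d,w,h): return cv2.resize(im[b:d,a:c,::-1],(w,h),interpolation=cv2.INTER_CUBIC)
o=np.vstack([np.hstack([crop(170,293,206,323,400,300)[:, :266],crop(372,255,408,285,400,300)[:,:266],crop(145,215,193,255,400,300)[:,:268]]),np.hstack([crop(455,210,545,280,400,300),crop(335,178,421,232,400,300)])])
cv2.imwrite('pics/z.png',o); print(o.shape)
E
```

```text
usb {'c': array([355.9, 316.9]), 'size': array([18.5, 52.4]), 'ang': 130.0, 'mean': array([354.6, 318. ]), 'n': 157, 'px': array([187.5, 307.8])} Z [ 4.9  9.8 13.6]
marker {'c': array([ 333.3, -321.2]), 'size': array([ 17. , 122.9]), 'ang': 4.2, 'mean': array([ 332.9, -321. ]), 'n': 256, 'px': array([458.6, 321.5])} Z [ 7.4 14.2 17.9]
pen {'c': array([449.5,  -6.4]), 'size': array([ 16.6, 139.7]), 'ang': 148.9, 'mean': array([454.8,  -8.5]), 'n': 330, 'px': array([325.4, 267.9])} Z [-3.9  9.  13.6]
staple {'c': array([451.5, 164.9]), 'size': array([38.6, 58.1]), 'ang': 111.5, 'mean': array([450.8, 156.2]), 'n': 71, 'px': array([255.8, 267.9])} Z [-1.3 23.7 28.5]
stampknob {'c': array([ 446.9, -157.6]), 'size': array([24.7, 27. ]), 'ang': 90.8, 'mean': array([ 446.7, -157.1]), 'n': 120, 'px': array([391.8, 269.6])} Z [63.6 71.8 79.4]
stampfoot {'c': array([ 445.5, -159.5]), 'size': array([28.3, 52.6]), 'ang': 134.9, 'mean': array([ 447.1, -159. ]), 'n': 239, 'px': array([388.8, 271.8])} Z [11.8 62.1 75.7]
safe {'c': array([ 508.5, -410.7]), 'size': array([133.5, 163.7]), 'ang': 88.0, 
[... 595 characters left out ...]
  7.5 16. ]
sup {'c': array([ 613.8, -134.5]), 'size': array([ 99. , 163.1]), 'ang': 85.3, 'mean': array([ 613.9, -134.9]), 'n': 2410, 'px': array([378.6, 202.6])} Z [ 3.6  7.1 30.3]
supbay {'c': array([ 613.9, -168.6]), 'size': array([87.9, 90.5]), 'ang': 85.2, 'mean': array([ 613.5, -168.7]), 'n': 1300, 'px': array([391.7, 204.3])} Z [1.8 5.2 9.3]
stand {'c': array([531.9, 377.7]), 'size': array([65.1, 88.9]), 'ang': 85.5, 'mean': array([531.4, 378.2]), 'n': 528, 'px': array([166.1, 233.7])} Z [ 8.6 15.7 20.4]
standrec {'c': array([533.4, 383.5]), 'size': array([39.1, 63.8]), 'ang': 85.6, 'mean': array([533.2, 383.4]), 'n': 405, 'px': array([165.6, 233.7])} Z [ 3.   6.5 10.6]
(600, 800, 3)
```

View pics/z.png

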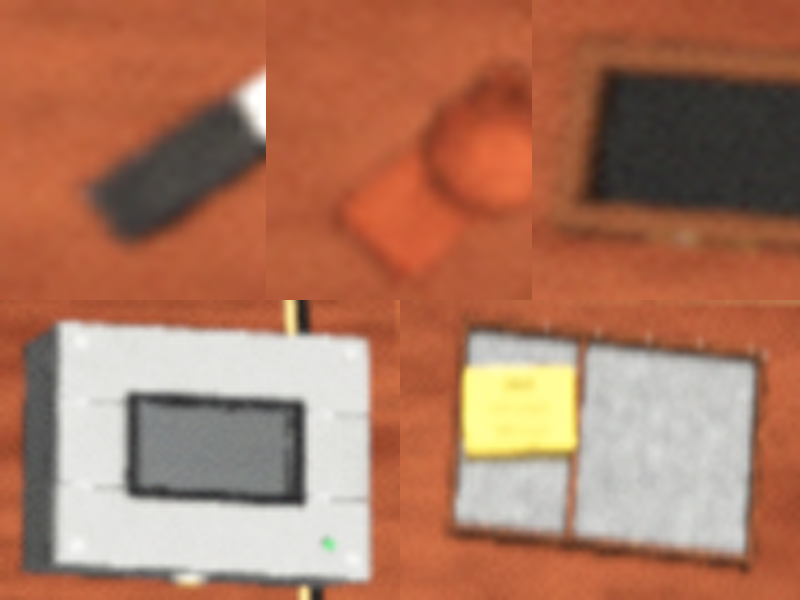

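The zoom shows the stick's plug pointing to upper right (+x, −y), and the stamp's foot lower left of its knob. The stand recess, the safe's port with its black rim, and the empty right-hand bay are all clear. Sizes match the given ones except for the staple carton's broken mask and the rim, so I'll refine those two and plan the first leg.

```bash
cat > plan.py <<'E'
import sys,json,numpy as np
from scipy.spatial.transform import Rotation as Ro
from workcell import sense
def down(th):
    c,s=np.cos(np.radians(th)),np.sin(np.radians(th)); return np.array([[-s,c,0],[c,s,0],[0,0,-1.]])
def show(*wps,cmd=None):
    "wps: x,y,z,yaw of tool y. prints share numbers and rows needed, each from the previous one"
    s=sense(); p,R=np.array(s['ee_pos']),np.array(s['ee_rot'])
    th=np.degrees(np.arctan2(R[1,1],R[0,1])); print('now',np.round(p,1),'yaw',round(th,1),'gap',round(s['finger_gap'],1),'t',round(s['time_s'],2),'F',np.round(s['wrist_force'],1),'q',np.round(s['joints']))
    for x,y,z,t in wps:
        q,Q=np.array([x,y,z]),down(t); d=R.T@(q-p); r=Ro.from_matrix(R.T@Q).as_rotvec(degrees=True)
        print((x,y,z,t),'->',np.round(d/300,3).tolist(),np.round(r/180,3).tolist(),'rows',round(max(np.linalg.norm(d)/41.7,np.linalg.norm(r)/7.16),1))
        p,R=q,Q
E
python3 - <<'E'
from h import *
import pickle
from plan import show
f=pickle.load(open('top.pkl','rb')); im=f['image']; hsv=cv2.cvtColor(im,cv2.COLOR_RGB2HSV); H,S,V=[hsv[...,i].astype(int) for i in range(3)]
Z=cloud(f)[...,2]
def roi(a,b,c,d):
    m=np.zeros((480,640),bool); m[b:d,a:c]=1; return m
print('staple',rect(f,roi(232,250,274,286)&(Z>10),24),rect(f,roi(232,250,274,286)&(H>=18)&(H<40)&(S>90)&(V>90),20))
for v in(90,130): print('rim+port',rect(f,roi(478,226,529,264)&(V<v),66))
print('pen',rect(f,roi(300,238,350,303)&(Z>4),9))
show((480,-360,250,-38),(600,-100,250,-8),(560,190,250,20),(356,317,120,40),(356,317,3,40))
E
```

```text
staple {'c': array([451.5, 165.2]), 'size': array([37.8, 57.2]), 'ang': 111.6, 'mean': array([451.5, 165.3]), 'n': 384, 'px': array([251.9, 267.6])} {'c': array([451.7, 165.5]), 'size': array([40.5, 60.8]), 'ang': 112.8, 'mean': array([451.5, 165.4]), 'n': 401, 'px': array([252.1, 267.7])}
rim+port {'c': array([ 508.9, -412.1]), 'size': array([54. , 86.8]), 'ang': 87.7, 'mean': array([ 508.7, -413.9]), 'n': 230, 'px': array([503.9, 244.3])}
rim+port {'c': array([ 508.5, -412. ]), 'size': array([56.1, 91.1]), 'ang': 87.4, 'mean': array([ 508.4, -417.1]), 'n': 544, 'px': array([505.3, 244.4])}
pen {'c': array([451.2,  -5.3]), 'size': array([ 13.1, 137.6]), 'ang': 147.9, 'mean': array([457. ,  -8.9]), 'n': 244, 'px': array([325.6, 267. ])}
now [ 283.5 -612.   221.6] yaw -65.1 gap 86.7 t 0.1 F [-0.5 -0.7 -0.4] q [63. 27. -3. 88.  1. 65. -5.]
(480, -360, 250, -38) -> [0.947, -0.487, -0.094] [-0.001, -0.0, -0.151] rows 7.7
(600, -100, 250, -8) -> [0.929, -0.218, 0.0] [0.0, 0.0, -0.167] rows 6.9
(560, 190, 250, 20) -> [0.939, -0.267, 0.0] [0.0, 0.0, -0.156] rows 7.0
(356, 317, 120, 40) -> [0.63, -0.494, 0.433] [0.0, 0.0, -0.111] rows 6.6
(356, 317, 3, 40) -> [0.0, 0.0, 0.39] [0.0, 0.0, 0.0] rows 2.8
```

Everything agrees with the given sizes: port at (508.6, −412), stick at (356, 317). Moving to the stick.

```bash
python3 -m pendant '[[[0.947,-0.487,-0.094],[0,0,-0.151]],[[0.947,-0.487,-0.094],[0,0,-0.151]],[[0.947,-0.487,-0.094],[0,0,-0.151]],[[0.947,-0.487,-0.094],[0,0,-0.151]],[[0.947,-0.487,-0.094],[0,0,-0.151]],[[0.947,-0.487,-0.094],[0,0,-0.151]],[[0.947,-0.487,-0.094],[0,0,-0.151]],[[0.947,-0.487,-0.094],[0,0,-0.151]]]' -1
python3 -m pendant '[[[0.929,-0.218,0],[0,0,-0.167]],[[0.929,-0.218,0],[0,0,-0.167]],[[0.929,-0.218,0],[0,0,-0.167]],[[0.929,-0.218,0],[0,0,-0.167]],[[0.929,-0.218,0],[0,0,-0.167]],[[0.929,-0.218,0],[0,0,-0.167]],[[0.929,-0.218,0],[0,0,-0.167]],[[0.929,-0.218,0],[0,0,-0.167]]]'
python3 -c "
from plan import show
show((560,190,250,20),(356,317,120,40),(356,317,3,40))"
```

```text
time_s: 0.77
ee_pos: [482.6, -356.1, 251.0]
ee_rot: [[0.612, 0.791, 0.001], [0.791, -0.612, 0.002], [0.002, -0.0, -1.0]]
wrist_force: [0.6, -0.6, -0.5]
finger_gap: 87.1
finger_force: 0.0
time_s: 1.43
ee_pos: [602.3, -89.9, 250.8]
ee_rot: [[0.124, 0.992, 0.002], [0.992, -0.124, 0.006], [0.007, 0.001, -1.0]]
wrist_force: [-0.5, 1.2, 1.2]
finger_gap: 87.0
finger_force: 0.0
now [602.3 -89.9 250.8] yaw -7.1 gap 87.0 t 1.43 F [-0.5  1.2  1.2] q [ 25.  22. -27.  94.  10.  67. -11.]
(560, 190, 250, 20) -> [0.908, -0.256, 0.008] [0.001, -0.002, -0.151] rows 6.8
(356, 317, 120, 40) -> [0.63, -0.494, 0.433] [0.0, 0.0, -0.111] rows 6.6
(356, 317, 3, 40) -> [0.0, 0.0, 0.39] [0.0, 0.0, 0.0] rows 2.8
```

```bash
python3 -m pendant '[[[0.908,-0.256,0],[0,0,-0.151]],[[0.908,-0.256,0],[0,0,-0.151]],[[0.908,-0.256,0],[0,0,-0.151]],[[0.908,-0.256,0],[0,0,-0.151]],[[0.908,-0.256,0],[0,0,-0.151]],[[0.908,-0.256,0],[0,0,-0.151]],[[0.908,-0.256,0],[0,0,-0.151]],[[0.908,-0.256,0],[0,0,-0.151]]]'
python3 -m pendant '[[[0.63,-0.494,0.433],[0,0,-0.111]],[[0.63,-0.494,0.433],[0,0,-0.111]],[[0.63,-0.494,0.433],[0,0,-0.111]],[[0.63,-0.494,0.433],[0,0,-0.111]],[[0.63,-0.494,0.433],[0,0,-0.111]],[[0.63,-0.494,0.433],[0,0,-0.111]],[[0.63,-0.494,0.433],[0,0,-0.111]],[[0.63,-0.494,0.433],[0,0,-0.111]]]'
python3 -m pendant '[[[0,0,0],[0,0,0]],[[0,0,0],[0,0,0]],[[0,0,0],[0,0,0]]]'
python3 -c "
from plan import show
show((356,317,40,40),(356,317,3,40))"
```

```text
time_s: 2.1
ee_pos: [558.2, 189.0, 251.1]
ee_rot: [[-0.342, 0.94, -0.001], [0.94, 0.342, 0.005], [0.005, 0.001, -1.0]]
wrist_force: [-1.2, 1.0, 0.5]
finger_gap: 86.9
finger_force: 0.0
time_s: 2.77
ee_pos: [353.6, 310.0, 118.7]
ee_rot: [[-0.639, 0.769, -0.005], [0.769, 0.639, -0.003], [0.001, -0.006, -1.0]]
wrist_force: [-1.0, -0.8, -0.4]
finger_gap: 86.9
finger_force: 0.0
time_s: 3.02
ee_pos: [360.9, 308.7, 121.3]
ee_rot: [[-0.631, 0.776, 0.001], [0.776, 0.631, 0.0], [-0.001, 0.001, -1.0]]
wrist_force: [-0.1, -0.1, 1.0]
finger_gap: 86.9
finger_force: 0.0
now [360.9 308.7 121.3] yaw 39.1 gap 86.9 t 3.02 F [-0.1 -0.1  1. ] q [ -9.  21. -44. 119.  20.  48. -26.]
(356, 317, 40, 40) -> [0.032, 0.004, 0.271] [0.0, 0.0, -0.005] rows 2.0
(356, 317, 3, 40) -> [0.0, 0.0, 0.123] [0.0, 0.0, 0.0] rows 0.9
```

```bash
python3 -m pendant '[[[0.032,0.004,0.27],[0,0,-0.005]],[[0.032,0.004,0.27],[0,0,-0.005]],[[0.032,0.004,0.27],[0,0,-0.005]],[[0.032,0.004,0.27],[0,0,-0.005]],[[0.032,0.004,0.27],[0,0,-0.005]]]'
python3 - <<'E'
from plan import show
from workcell import grab_frame
import cv2
show((356,317,2.5,40))
f=grab_frame('top');cv2.imwrite('pics/u1.png',cv2.resize(f['image'][230:390,100:300,::-1],(800,640))[:600])
E
```

```text
time_s: 3.43
ee_pos: [355.4, 318.1, 41.4]
ee_rot: [[-0.644, 0.765, 0.002], [0.765, 0.644, 0.001], [-0.0, 0.002, -1.0]]
wrist_force: [0.8, 1.3, -0.7]
finger_gap: 87.2
finger_force: 0.0
now [355.4 318.1  41.4] yaw 40.1 gap 87.2 t 3.43 F [ 0.8  1.3 -0.7] q [-16.  28. -38. 122.  28.  39. -34.]
(356, 317, 2.5, 40) -> [-0.004, -0.001, 0.13] [0.001, 0.0, 0.0] rows 0.9
```

View pics/u1.png

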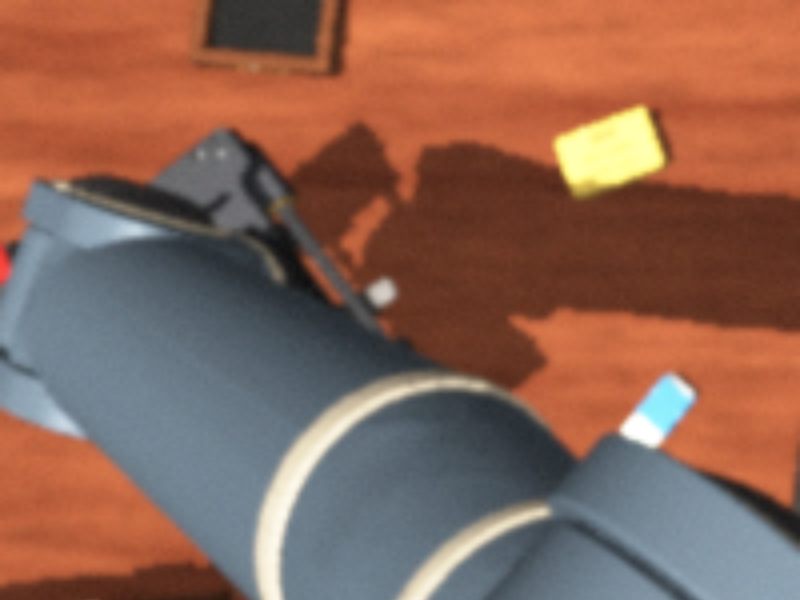

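The plug (crop 380,292) sticks out from under the gripper as it should, and the gripper is centred over the stick. Descending and closing.

```bash
python3 -m pendant '[[[-0.002,0,0.065],[0,0,0]],[[-0.003,0,0.13],[0,0,0]],[[-0.003,0,0.13],[0,0,0]],[[-0.003,0,0.13],[0,0,0]]]' -1
python3 -m pendant '[[[0,0,0],[0,0,0]],[[0,0,0],[0,0,0]],[[0,0,0],[0,0,0]],[[0,0,0],[0,0,0]],[[0,0,0],[0,0,0]],[[0,0,0],[0,0,0]],[[0,0,0],[0,0,0]],[[0,0,0],[0,0,0]]]' 1
python3 -m pendant '[[[0,0,-0.1],[0,0,0]],[[0,0,-0.2],[0,0,0]],[[0,0,-0.4],[0,0,0]],[[0,0,-0.6],[0,0,0]],[[0,0,-0.6],[0,0,0]],[[0,0,-0.6],[0,0,0]],[[0,0,-0.6],[0,0,0]]]'
python3 - <<'E'
from plan import show
show((550,160,230,20),(600,-130,230,0),(508.6,-412,150,-2.4),(508.6,-412,80,-2.4))
E
```

```text
time_s: 3.82
ee_pos: [355.6, 317.3, 2.4]
ee_rot: [[-0.644, 0.765, 0.002], [0.765, 0.644, 0.001], [-0.001, 0.002, -1.0]]
wrist_force: [-0.2, -0.2, -0.0]
finger_gap: 86.7
finger_force: 0.0
time_s: 4.48
ee_pos: [354.5, 316.8, 0.8]
ee_rot: [[-0.645, 0.764, -0.0], [0.764, 0.645, -0.0], [-0.0, -0.0, -1.0]]
wrist_force: [-0.3, 0.1, -0.1]
finger_gap: 41.4
finger_force: 0.0
time_s: 5.07
ee_pos: [355.6, 317.6, 182.9]
ee_rot: [[-0.644, 0.765, 0.004], [0.765, 0.644, 0.002], [-0.001, 0.005, -1.0]]
wrist_force: [0.2, 0.6, 0.1]
finger_gap: 1.8
finger_force: 0.0
now [355.6 317.6 182.9] yaw 40.1 gap 1.8 t 5.07 F [0.2 0.6 0.1] q [ -6.  16. -47. 115.  15.  55. -21.]
(550, 160, 230, 20) -> [-0.82, 0.158, -0.155] [0.002, 0.0, 0.112] rows 6.1
(600, -130, 230, 0) -> [-0.965, -0.174, 0.0] [0.0, 0.0, 0.111] rows 7.1
(508.6, -412, 150, -2.4) -> [-0.94, -0.305, 0.267] [0.0, 0.0, 0.013] rows 7.4
(508.6, -412, 80, -2.4) -> [0.0, 0.0, 0.233] [0.0, 0.0, 0.0] rows 1.7
```

Fingers take about 1.3 s to close and I lifted too early. The stick wasn't touched, since the gap was still 41 mm at lift-off. Going back down with the gripper half open.

```bash
python3 -m pendant '[[[0,0,0.3],[0,0,0]],[[0,0,0.45],[0,0,0]],[[0,0,0.45],[0,0,0]],[[0,0,0.45],[0,0,0]],[[0,0,0.45],[0,0,0]],[[0,0,0.45],[0,0,0]],[[0,0,0.45],[0,0,0]],[[0,0,0.45],[0,0,0]]]' 0
python3 - <<'E'
from plan import show
from workcell import grab_frame
from h import *
show((356,317,2.5,40))
f=grab_frame('scene');K,d,R,t=cam(f)
uv=cv2.projectPoints(np.float64([[356,317,5]]),cv2.Rodrigues(R)[0],t,K,d)[0][0,0].astype(int);print(uv)
u,v=uv;cv2.imwrite('pics/u2.png',cv2.resize(f['image'][v-60:v+60,u-80:u+80,::-1],(800,600)))
E
```

```text
time_s: 5.73
ee_pos: [355.7, 318.1, 47.8]
ee_rot: [[-0.645, 0.764, 0.003], [0.764, 0.645, 0.002], [-0.0, 0.004, -1.0]]
wrist_force: [0.0, 0.3, -0.2]
finger_gap: 41.4
finger_force: 0.0
now [355.7 318.1  47.8] yaw 40.1 gap 41.4 t 5.73 F [ 0.   0.3 -0.2] q [-15.  28. -40. 122.  28.  39. -33.]
(356, 317, 2.5, 40) -> [-0.003, -0.002, 0.151] [0.001, 0.0, 0.001] rows 1.1
[190 252]
```

View pics/u2.png

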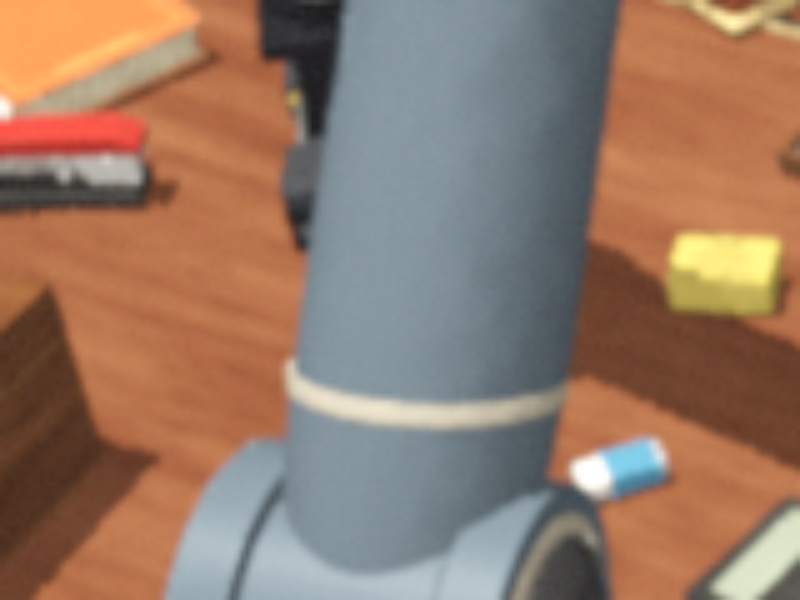

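The arm's upper link hides the stick in the scene view, so I'll close and read the gap instead.

```bash
python3 -m pendant '[[[-0.003,0,0.08],[0,0,0]],[[-0.003,0,0.15],[0,0,0]],[[-0.003,0,0.15],[0,0,0]],[[-0.003,0,0.15],[0,0,0]]]'
python3 -m pendant '[[[0,0,0],[0,0,0]],[[0,0,0],[0,0,0]],[[0,0,0],[0,0,0]],[[0,0,0],[0,0,0]],[[0,0,0],[0,0,0]],[[0,0,0],[0,0,0]],[[0,0,0],[0,0,0]],[[0,0,0],[0,0,0]]]' 1
python3 -c "from plan import show;show()"
```

```text
time_s: 6.12
ee_pos: [356.0, 316.9, 1.8]
ee_rot: [[-0.645, 0.764, 0.002], [0.764, 0.645, 0.001], [-0.0, 0.002, -1.0]]
wrist_force: [-0.0, -0.3, -0.8]
finger_gap: 43.3
finger_force: 0.0
time_s: 6.78
ee_pos: [355.3, 316.1, 1.0]
ee_rot: [[-0.645, 0.764, 0.0], [0.764, 0.645, -0.0], [-0.0, 0.0, -1.0]]
wrist_force: [0.3, -0.8, 3.9]
finger_gap: 17.6
finger_force: 30.0
now [355.3 316.1   1. ] yaw 40.2 gap 17.6 t 6.78 F [ 0.3 -0.8  3.9] q [-18.  32. -35. 123.  33.  34. -38.]
```

Gripped at 17.6 mm, the stick's width. Lift to 120 mm and check.

```bash
python3 -m pendant '[[[0,0,-0.1],[0,0,0]],[[0,0,-0.2],[0,0,0]],[[0,0,-0.3],[0,0,0]],[[0,0,-0.4],[0,0,0]],[[0,0,-0.5],[0,0,0]],[[0,0,-0.6],[0,0,0]],[[0,0,-0.6],[0,0,0]],[[0,0,-0.6],[0,0,0]]]'
python3 - <<'E'
from plan import show
show((550,160,230,20),(600,-130,230,0),(508.6,-412,160,-2.4))
E
```

```text
time_s: 7.45
ee_pos: [355.9, 316.6, 182.1]
ee_rot: [[-0.644, 0.765, 0.003], [0.765, 0.644, 0.002], [-0.001, 0.003, -1.0]]
wrist_force: [0.2, -0.8, -0.9]
finger_gap: 17.2
finger_force: 30.0
now [355.9 316.6 182.1] yaw 40.1 gap 17.2 t 7.45 F [ 0.2 -0.8 -0.9] q [ -6.  17. -48. 115.  15.  55. -22.]
(550, 160, 230, 20) -> [-0.816, 0.159, -0.159] [0.001, 0.0, 0.112] rows 6.1
(600, -130, 230, 0) -> [-0.965, -0.174, 0.0] [0.0, 0.0, 0.111] rows 7.1
(508.6, -412, 160, -2.4) -> [-0.94, -0.305, 0.233] [0.0, 0.0, 0.013] rows 7.3
```

```bash
python3 -m pendant '[[[-0.816,0.159,-0.159],[0,0,0.112]],[[-0.816,0.159,-0.159],[0,0,0.112]],[[-0.816,0.159,-0.159],[0,0,0.112]],[[-0.816,0.159,-0.159],[0,0,0.112]],[[-0.816,0.159,-0.159],[0,0,0.112]],[[-0.816,0.159,-0.159],[0,0,0.112]],[[-0.816,0.159,-0.159],[0,0,0.112]],[[-0.816,0.159,-0.159],[0,0,0.112]]]'
python3 -m pendant '[[[-0.965,-0.174,0],[0,0,0.111]],[[-0.965,-0.174,0],[0,0,0.111]],[[-0.965,-0.174,0],[0,0,0.111]],[[-0.965,-0.174,0],[0,0,0.111]],[[-0.965,-0.174,0],[0,0,0.111]],[[-0.965,-0.174,0],[0,0,0.111]],[[-0.965,-0.174,0],[0,0,0.111]],[[-0.965,-0.174,0],[0,0,0.111]]]'
python3 -m pendant '[[[-0.94,-0.305,0.233],[0,0,0.013]],[[-0.94,-0.305,0.233],[0,0,0.013]],[[-0.94,-0.305,0.233],[0,0,0.013]],[[-0.94,-0.305,0.233],[0,0,0.013]],[[-0.94,-0.305,0.233],[0,0,0.013]],[[-0.94,-0.305,0.233],[0,0,0.013]],[[-0.94,-0.305,0.233],[0,0,0.013]],[[-0.94,-0.305,0.233],[0,0,0.013]]]'
python3 -m pendant '[[[0,0,0],[0,0,0]],[[0,0,0],[0,0,0]],[[0,0,0],[0,0,0]]]'
python3 - <<'E'
from plan import show
from workcell import grab_frame
from h import *
show((508.6,-412,85,-2.4))
for n in('top','scene'):
    f=grab_frame(n);K,d,R,t=cam(f)
    u,v=cv2.projectPoints(np.float64([[508.6,-412,110]]),cv2.Rodrigues(R)[0],t,K,d)[0][0,0].astype(int);print(n,u,v)
    u=min(u,560);globals()[n]=cv2.resize(f['image'][v-75:v+75,u-80:u+80-0,::-1][:, :], (400,375))
cv2.imwrite('pics/s1.png',np.hstack([top,scene]))
E
```

```text
time_s: 8.12
ee_pos: [551.0, 156.5, 226.3]
ee_rot: [[-0.336, 0.942, -0.003], [0.942, 0.336, -0.001], [0.0, -0.003, -1.0]]
wrist_force: [-1.0, -0.3, -0.3]
finger_gap: 17.7
finger_force: 30.0
time_s: 8.78
ee_pos: [598.3, -139.4, 226.0]
ee_rot: [[0.011, 1.0, -0.004], [1.0, -0.011, -0.005], [-0.005, -0.004, -1.0]]
wrist_force: [-0.5, -0.9, -0.1]
finger_gap: 17.4
finger_force: 30.0
time_s: 9.45
ee_pos: [502.8, -417.2, 154.9]
ee_rot: [[0.047, 0.999, -0.007], [0.999, -0.047, -0.0], [-0.001, -0.007, -1.0]]
wrist_force: [-0.9, -1.3, -0.3]
finger_gap: 17.8
finger_force: 30.0
time_s: 9.7
ee_pos: [509.3, -408.6, 158.2]
ee_rot: [[0.037, 0.999, 0.0], [0.999, -0.037, 0.002], [0.002, -0.0, -1.0]]
wrist_force: [0.2, 1.1, 0.0]
finger_gap: 17.6
finger_force: 30.0
now [ 509.3 -408.6  158.2] yaw -2.1 gap 17.6 t 9.7 F [0.2 1.1 0. ] q [ 51.  30. -22.  94.  13.  59.  23.]
(508.6, -412, 85, -2.4) -> [-0.012, -0.002, 0.244] [-0.0, -0.001, 0.002] rows 1.8
top 510 241
scene 474 269
```

View pics/s1.png

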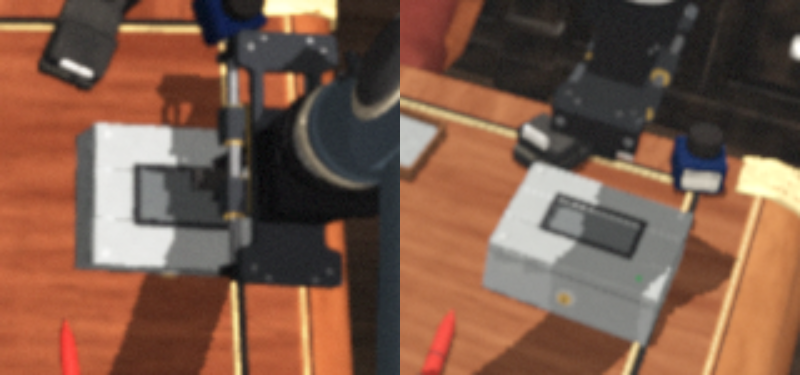

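The gripper sits above the safe; parallax shifts it outward in both views. Lowering to hover 19 mm over the rim, then checking there.

```bash
python3 -m pendant '[[[-0.01,-0.002,0.06],[0,0,0.002]],[[-0.01,-0.002,0.12],[0,0,0.002]],[[-0.01,-0.002,0.18],[0,0,0.002]],[[-0.01,-0.002,0.22],[0,0,0.002]],[[-0.01,-0.002,0.244],[0,0,0.002]],[[-0.01,-0.002,0.244],[0,0,0.002]],[[-0.01,-0.002,0.244],[0,0,0.002]]]'
python3 - <<'E'
from plan import show
from workcell import grab_frame
from h import *
show((508.6,-412,78,-2.4))
o=[]
for n in('top','scene'):
    f=grab_frame(n);K,d,R,t=cam(f)
    p=cv2.projectPoints(np.float64([[508.6,-412,85],[508.6,-412,66]]),cv2.Rodrigues(R)[0],t,K,d)[0][:,0];u,v=p[1].astype(int);print(n,p,u,v)
    o.append(cv2.resize(f['image'][v-45:v+45,u-40:u+40,::-1],(400,450),interpolation=cv2.INTER_CUBIC))
cv2.imwrite('pics/s2.png',np.hstack(o))
E
```

```text
time_s: 10.38
ee_pos: [507.9, -414.7, 85.9]
ee_rot: [[0.046, 0.999, 0.001], [0.999, -0.046, -0.0], [-0.0, 0.001, -1.0]]
wrist_force: [-0.2, 0.3, 0.2]
finger_gap: 17.3
finger_force: 30.0
now [ 507.9 -414.7   85.9] yaw -2.6 gap 17.3 t 10.38 F [-0.2  0.3  0.2] q [ 50.  34. -21.  97.  15.  51.  21.]
(508.6, -412, 78, -2.4) -> [0.009, 0.002, 0.026] [0.0, 0.0, -0.001] rows 0.2
top [[506.31967786 243.03273725]
 [503.03661997 244.28353095]] 503 244
scene [[472.87251661 276.9466518 ]
 [471.57680352 282.81958946]] 471 282
```

View pics/s2.png

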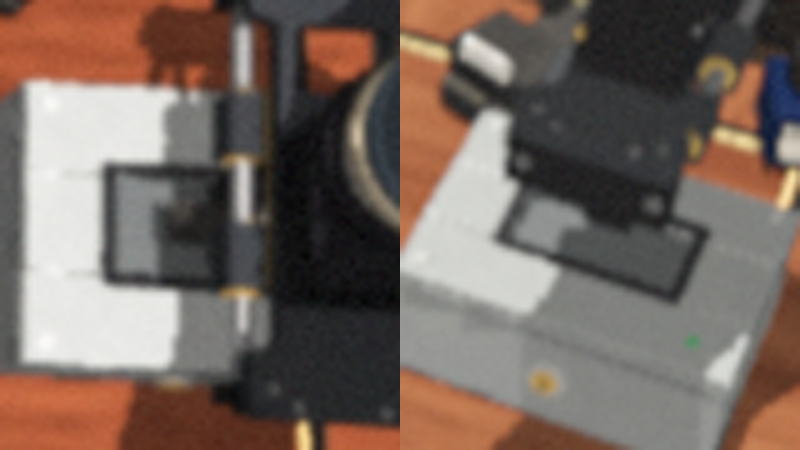

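The stick's plastic end is visible over the port at top-crop (158–220, 200–240). That puts its end about 24 mm from the tool axis and centred in x, well clear of the rim. Lower a little and release.

```bash
python3 -m pendant '[[[0.004,0.002,0.015],[0,0,0]],[[0.007,0.002,0.028],[0,0,0]],[[0.007,0.002,0.028],[0,0,0]],[[0.007,0.002,0.028],[0,0,0]]]'
python3 -m pendant '[[[0,0,0],[0,0,0]],[[0,0,0],[0,0,0]],[[0,0,0],[0,0,0]],[[0,0,0],[0,0,0]],[[0,0,0],[0,0,0]],[[0,0,0],[0,0,0]]]' -0.1
python3 -m pendant '[[[0,0,-0.1],[0,0,0]],[[0,0,-0.2],[0,0,0]],[[0,0,-0.3],[0,0,0]],[[0,0,-0.4],[0,0,0]],[[0,0,-0.4],[0,0,0]],[[0,0,-0.4],[0,0,0]]]'
python3 - <<'E'
from plan import show
show((333,-321,190,-85.8))
E
```

```text
time_s: 10.82
ee_pos: [507.8, -412.8, 76.8]
ee_rot: [[0.047, 0.999, -0.0], [0.999, -0.047, 0.0], [0.0, -0.0, -1.0]]
wrist_force: [-0.1, -0.8, -0.8]
finger_gap: 17.4
finger_force: 30.0
time_s: 11.32
ee_pos: [508.0, -413.1, 77.1]
ee_rot: [[0.047, 0.999, 0.0], [0.999, -0.047, -0.0], [-0.0, 0.0, -1.0]]
wrist_force: [-1.0, 0.2, 0.5]
finger_gap: 45.2
finger_force: 0.0
time_s: 11.82
ee_pos: [509.0, -413.6, 199.4]
ee_rot: [[0.047, 0.999, 0.004], [0.999, -0.047, -0.003], [-0.003, 0.004, -1.0]]
wrist_force: [-0.3, 0.6, -0.7]
finger_gap: 48.0
finger_force: 0.0
now [ 509.  -413.6  199.4] yaw -2.7 gap 48.0 t 11.82 F [-0.3  0.6 -0.7] q [ 51.  28. -22.  91.  12.  63.  23.]
(333, -321, 190, -85.8) -> [0.281, -0.601, 0.028] [0.002, -0.0, 0.462] rows 11.6
```

```bash
python3 -m pendant '[[[0.281,-0.601,0.028],[0,0,0.25]],[[0.281,-0.601,0.028],[0,0,0.25]],[[0.281,-0.601,0.028],[0,0,0.25]],[[0.281,-0.601,0.028],[0,0,0.25]],[[0.281,-0.601,0.028],[0,0,0.25]],[[0.281,-0.601,0.028],[0,0,0.25]],[[0.281,-0.601,0.028],[0,0,0.25]],[[0.281,-0.601,0.028],[0,0,0.25]]]'
python3 -m pendant '[[[0,0,0],[0,0,0.212]],[[0,0,0],[0,0,0.212]],[[0,0,0],[0,0,0.212]],[[0,0,0],[0,0,0.212]],[[0,0,0],[0,0,0.212]],[[0,0,0],[0,0,0.212]],[[0,0,0],[0,0,0.212]],[[0,0,0],[0,0,0.212]]]'
python3 - <<'E'
from plan import show
from workcell import grab_frame
from h import *
import pickle
f=grab_frame('top');im=f['image'];hsv=cv2.cvtColor(im,cv2.COLOR_RGB2HSV); H,S,V=[hsv[...,i].astype(int) for i in range(3)]
cv2.imwrite('pics/m1.png',cv2.resize(im[200:380,400:640,::-1],(800,600)))
f0=pickle.load(open('top.pkl','rb'));h0=cv2.cvtColor(f0['image'],cv2.COLOR_RGB2HSV)
show((333,-321,60,-85.8),(333,-321,6,-85.8))
E
```

```text
time_s: 12.48
ee_pos: [330.4, -319.7, 187.6]
ee_rot: [[0.74, 0.672, -0.002], [0.672, -0.74, 0.001], [-0.001, -0.002, -1.0]]
wrist_force: [-0.2, 0.5, -0.2]
finger_gap: 47.8
finger_force: 0.0
time_s: 13.15
ee_pos: [331.6, -320.1, 187.8]
ee_rot: [[0.997, 0.075, -0.001], [0.075, -0.997, 0.001], [-0.001, -0.001, -1.0]]
wrist_force: [0.2, 0.2, -0.2]
finger_gap: 47.9
finger_force: 0.0
now [ 331.7 -320.1  188. ] yaw -85.7 gap 47.8 t 13.2 F [ 0.   0.5 -0. ] q [ 49.  10. -12. 118.   2.  53. -50.]
(333, -321, 60, -85.8) -> [0.004, 0.004, 0.427] [-0.0, 0.0, 0.0] rows 3.1
(333, -321, 6, -85.8) -> [0.0, 0.0, 0.18] [0.0, 0.0, 0.0] rows 1.3
```

View pics/m1.png

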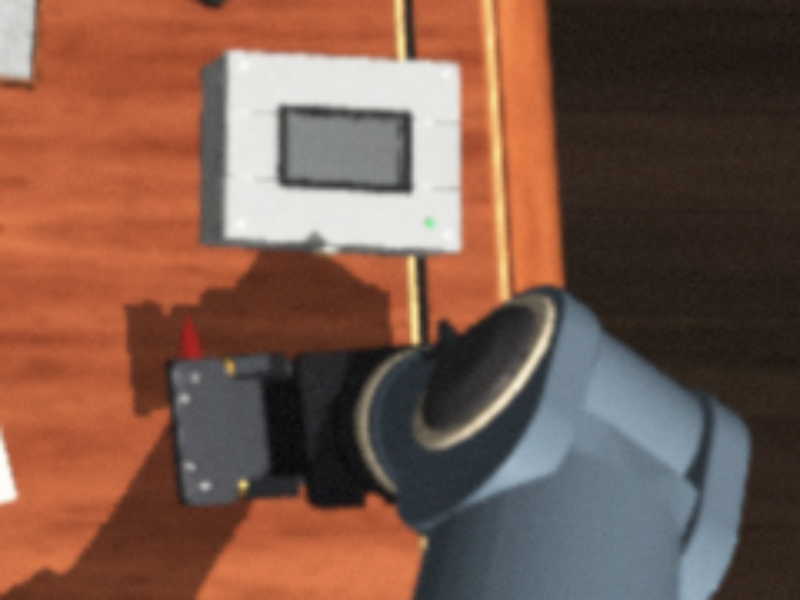

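The stick is inside: the lid and rim are clear and the safe hasn't moved. The marker's tip shows above the gripper at crop (190,335), in line. Grasping it.

```bash
python3 -m pendant '[[[0.004,0.004,0.12],[0,0,0]],[[0.004,0.004,0.24],[0,0,0]],[[0.004,0.004,0.36],[0,0,0]],[[0.004,0.004,0.48],[0,0,0]],[[0.004,0.004,0.56],[0,0,0]],[[0.004,0.004,0.605],[0,0,0]],[[0.004,0.004,0.605],[0,0,0]],[[0.004,0.004,0.605],[0,0,0]]]'
python3 -m pendant '[[[0,0,0],[0,0,0]],[[0,0,0],[0,0,0]],[[0,0,0],[0,0,0]],[[0,0,0],[0,0,0]],[[0,0,0],[0,0,0]],[[0,0,0],[0,0,0]],[[0,0,0],[0,0,0]],[[0,0,0],[0,0,0]]]' 1
python3 -c "from plan import show;show()"
```

```text
time_s: 13.87
ee_pos: [332.9, -321.2, 6.6]
ee_rot: [[0.997, 0.073, -0.001], [0.073, -0.997, 0.001], [-0.001, -0.001, -1.0]]
wrist_force: [-1.1, 0.8, 0.6]
finger_gap: 47.6
finger_force: 0.0
time_s: 14.53
ee_pos: [333.3, -321.7, 7.6]
ee_rot: [[0.997, 0.073, 0.0], [0.073, -0.997, -0.0], [0.0, 0.0, -1.0]]
wrist_force: [-1.7, 0.8, 5.1]
finger_gap: 15.3
finger_force: 30.0
now [ 333.3 -321.7    7.6] yaw -85.8 gap 15.3 t 14.53 F [-1.7  0.8  5.1] q [ 46.  26.  -9. 126.   9.  28. -55.]
```

```bash
python3 -m pendant '[[[0,0,-0.1],[0,0,0]],[[0,0,-0.2],[0,0,0]],[[0,0,-0.3],[0,0,0]],[[0,0,-0.4],[0,0,0]],[[0,0,-0.5],[0,0,0]],[[0,0,-0.6],[0,0,0]],[[0,0,-0.6],[0,0,0]],[[0,0,-0.6],[0,0,0]]]'
python3 -c "from plan import show;show((480,-130,180,-40),(595,106,120,3.3))"
```

```text
time_s: 15.2
ee_pos: [333.8, -322.1, 188.6]
ee_rot: [[0.997, 0.072, 0.003], [0.072, -0.997, -0.003], [0.003, 0.003, -1.0]]
wrist_force: [-0.1, -0.7, -1.2]
finger_gap: 15.5
finger_force: 30.0
now [ 333.8 -322.1  188.6] yaw -85.9 gap 15.5 t 15.2 F [-0.1 -0.7 -1.2] q [ 50.  10. -12. 117.   3.  53. -50.]
(480, -130, 180, -40) -> [0.532, -0.604, 0.028] [0.001, -0.0, -0.255] rows 6.4
(595, 106, 120, 3.3) -> [0.849, -0.212, 0.2] [0.0, 0.0, -0.241] rows 6.5
```

```bash
python3 -m pendant '[[[0.532,-0.604,0.028],[0,0,-0.255]],[[0.532,-0.604,0.028],[0,0,-0.255]],[[0.532,-0.604,0.028],[0,0,-0.255]],[[0.532,-0.604,0.028],[0,0,-0.255]],[[0.532,-0.604,0.028],[0,0,-0.255]],[[0.532,-0.604,0.028],[0,0,-0.255]],[[0.532,-0.604,0.028],[0,0,-0.255]],[[0.532,-0.604,0.028],[0,0,-0.255]]]'
python3 -m pendant '[[[0.849,-0.212,0.2],[0,0,-0.241]],[[0.849,-0.212,0.2],[0,0,-0.241]],[[0.849,-0.212,0.2],[0,0,-0.241]],[[0.849,-0.212,0.2],[0,0,-0.241]],[[0.849,-0.212,0.2],[0,0,-0.241]],[[0.849,-0.212,0.2],[0,0,-0.241]],[[0.849,-0.212,0.2],[0,0,-0.241]],[[0.849,-0.212,0.2],[0,0,-0.241]]]'
python3 -m pendant '[[[0,0,0],[0,0,0]],[[0,0,0],[0,0,0]],[[0,0,0],[0,0,0]]]'
python3 -c "from plan import show;show((595.3,106,60,3.2),(595.3,106,16,3.2))"
```

```text
time_s: 15.87
ee_pos: [479.0, -126.7, 176.9]
ee_rot: [[0.638, 0.77, -0.003], [0.77, -0.638, 0.002], [-0.0, -0.004, -1.0]]
wrist_force: [-0.3, 0.3, -0.1]
finger_gap: 15.7
finger_force: 30.0
time_s: 16.53
ee_pos: [593.3, 111.2, 116.2]
ee_rot: [[-0.064, 0.998, -0.003], [0.998, 0.064, 0.003], [0.003, -0.003, -1.0]]
wrist_force: [0.2, 0.3, -0.7]
finger_gap: 15.4
finger_force: 30.0
time_s: 16.78
ee_pos: [593.5, 104.1, 118.3]
ee_rot: [[-0.056, 0.998, -0.001], [0.998, 0.056, -0.002], [-0.002, -0.001, -1.0]]
wrist_force: [0.1, 0.5, -0.9]
finger_gap: 15.3
finger_force: 30.0
now [593.5 104.1 118.3] yaw 3.2 gap 15.3 t 16.78 F [ 0.1  0.5 -0.9] q [ 13.  31. -36. 102.  22.  54. -30.]
(595.3, 106, 60, 3.2) -> [0.006, 0.007, 0.194] [-0.0, 0.001, 0.0] rows 1.4
(595.3, 106, 16, 3.2) -> [0.0, 0.0, 0.147] [0.0, 0.0, 0.0] rows 1.1
```

```bash
python3 -m pendant '[[[0.006,0.007,0.1],[0,0,0]],[[0.006,0.007,0.2],[0,0,0]],[[0.006,0.007,0.28],[0,0,0]],[[0.006,0.007,0.32],[0,0,0]],[[0.006,0.007,0.34],[0,0,0]],[[0.006,0.007,0.34],[0,0,0]],[[0.006,0.007,0.34],[0,0,0]]]'
python3 -c "from plan import show;show((595.3,106,16,3.2))"
```

```text
time_s: 17.37
ee_pos: [596.7, 108.7, 17.8]
ee_rot: [[-0.059, 0.998, 0.002], [0.998, 0.059, 0.0], [0.0, 0.002, -1.0]]
wrist_force: [0.5, 0.4, -0.6]
finger_gap: 15.8
finger_force: 30.0
now [596.7 108.7  17.8] yaw 3.4 gap 15.8 t 17.37 F [ 0.5  0.4 -0.6] q [  9.  38. -32. 105.  28.  44. -35.]
(595.3, 106, 16, 3.2) -> [-0.009, -0.005, 0.006] [0.001, -0.0, 0.001] rows 0.1
```

```bash
python3 -m pendant '[[[-0.006,-0.004,0.006],[0,0,0]],[[-0.006,-0.004,0.006],[0,0,0]]]'
python3 -m pendant '[[[0,0,0],[0,0,0]],[[0,0,0],[0,0,0]],[[0,0,0],[0,0,0]],[[0,0,0],[0,0,0]],[[0,0,0],[0,0,0]],[[0,0,0],[0,0,0]]]' -0.1
python3 -m pendant '[[[0,0,-0.1],[0,0,0]],[[0,0,-0.2],[0,0,0]],[[0,0,-0.3],[0,0,0]],[[0,0,-0.4],[0,0,0]],[[0,0,-0.5],[0,0,0]],[[0,0,-0.5],[0,0,0]],[[0,0,-0.5],[0,0,0]]]'
python3 -c "from plan import show;show((451,-5.5,160,58),(451,-5.5,3,58))"
```

```text
time_s: 17.53
ee_pos: [595.5, 106.6, 16.1]
ee_rot: [[-0.059, 0.998, 0.002], [0.998, 0.059, -0.0], [-0.0, 0.002, -1.0]]
wrist_force: [-0.2, -0.7, 0.1]
finger_gap: 15.5
finger_force: 30.0
time_s: 18.03
ee_pos: [594.9, 107.0, 15.0]
ee_rot: [[-0.06, 0.998, 0.0], [0.998, 0.06, -0.0], [-0.0, 0.0, -1.0]]
wrist_force: [0.5, -0.8, -0.8]
finger_gap: 44.8
finger_force: 0.0
time_s: 18.62
ee_pos: [595.9, 107.3, 166.9]
ee_rot: [[-0.06, 0.998, 0.004], [0.998, 0.06, 0.0], [0.0, 0.004, -1.0]]
wrist_force: [0.5, 0.0, -0.5]
finger_gap: 47.8
finger_force: 0.0
now [595.9 107.3 166.9] yaw 3.4 gap 47.8 t 18.62 F [ 0.5  0.  -0.5] q [ 14.  28. -38. 100.  20.  59. -28.]
(451, -5.5, 160, 58) -> [-0.347, -0.505, 0.021] [0.001, 0.001, -0.303] rows 7.6
(451, -5.5, 3, 58) -> [0.0, 0.0, 0.523] [0.0, 0.0, 0.0] rows 3.8
```

```bash
python3 -m pendant '[[[-0.347,-0.505,0.021],[0,0,-0.303]],[[-0.347,-0.505,0.021],[0,0,-0.303]],[[-0.347,-0.505,0.021],[0,0,-0.303]],[[-0.347,-0.505,0.021],[0,0,-0.303]],[[-0.347,-0.505,0.021],[0,0,-0.303]],[[-0.347,-0.505,0.021],[0,0,-0.303]],[[-0.347,-0.505,0.021],[0,0,-0.303]],[[-0.347,-0.505,0.021],[0,0,-0.303]]]'
python3 -m pendant '[[[0,0,0.15],[0,0,0]],[[0,0,0.3],[0,0,0]],[[0,0,0.4],[0,0,0]],[[0,0,0.4],[0,0,0]],[[0,0,0.4],[0,0,0]],[[0,0,0.4],[0,0,0]]]'
python3 - <<'E'
from plan import show
from workcell import grab_frame
import cv2
show((451,-5.5,3,58))
f=grab_frame('top');cv2.imwrite('pics/p1.png',cv2.resize(f['image'][160:310,225:425,::-1],(800,600)))
E
```

```text
time_s: 19.28
ee_pos: [448.4, -6.9, 157.5]
ee_rot: [[-0.85, 0.527, -0.002], [0.527, 0.85, -0.0], [0.002, -0.001, -1.0]]
wrist_force: [0.8, 0.5, -0.0]
finger_gap: 47.8
finger_force: 0.0
time_s: 19.78
ee_pos: [450.5, -5.4, 39.6]
ee_rot: [[-0.848, 0.53, 0.001], [0.53, 0.848, 0.001], [-0.001, 0.001, -1.0]]
wrist_force: [0.3, 0.8, 1.0]
finger_gap: 47.9
finger_force: 0.0
now [450.5  -5.4  39.6] yaw 58.0 gap 47.9 t 19.78 F [0.3 0.8 1. ] q [ 32.  29. -45. 125.  33.  39.  22.]
(451, -5.5, 3, 58) -> [-0.002, 0.001, 0.122] [0.0, 0.0, 0.0] rows 0.9
```

View pics/p1.png

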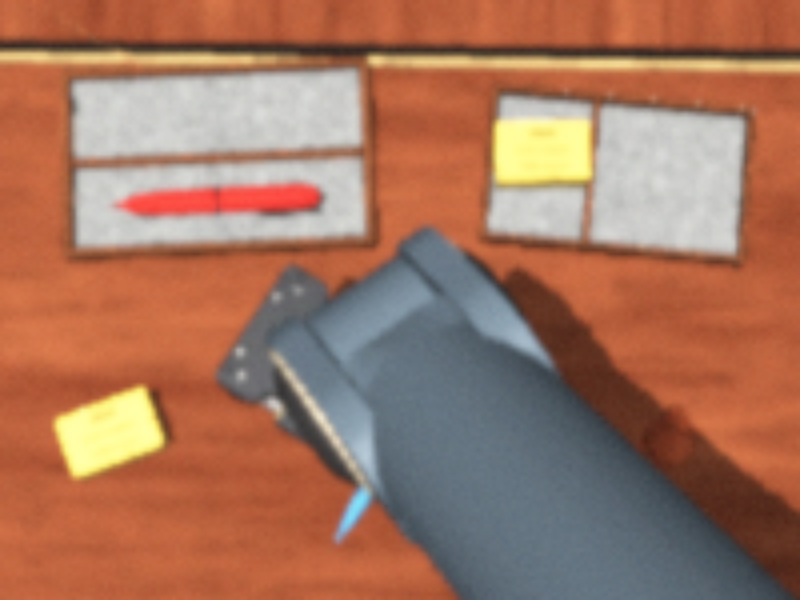

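The marker lies in the near channel (crop 220,200), well inside it. The pen's blue tip (crop 350,515) sticks out under the gripper, in line. Grasping the pen.

```bash
python3 -m pendant '[[[-0.002,0,0.06],[0,0,0]],[[-0.002,0,0.12],[0,0,0]],[[-0.002,0,0.12],[0,0,0]],[[-0.002,0,0.12],[0,0,0]]]'
python3 -m pendant '[[[0,0,0],[0,0,0]],[[0,0,0],[0,0,0]],[[0,0,0],[0,0,0]],[[0,0,0],[0,0,0]],[[0,0,0],[0,0,0]],[[0,0,0],[0,0,0]],[[0,0,0],[0,0,0]],[[0,0,0],[0,0,0]]]' 1
python3 -c "from plan import show;show()"
```

```text
time_s: 20.17
ee_pos: [451.2, -6.4, 4.0]
ee_rot: [[-0.848, 0.53, 0.002], [0.53, 0.848, -0.0], [-0.002, 0.001, -1.0]]
wrist_force: [-0.4, 0.3, 0.2]
finger_gap: 47.7
finger_force: 0.0
time_s: 20.83
ee_pos: [450.5, -6.3, 2.8]
ee_rot: [[-0.848, 0.53, 0.0], [0.53, 0.848, -0.0], [-0.0, 0.0, -1.0]]
wrist_force: [-0.3, 0.4, 2.2]
finger_gap: 9.7
finger_force: 30.0
now [450.5  -6.3   2.8] yaw 58.0 gap 9.7 t 20.83 F [-0.3  0.4  2.2] q [ 28.  32. -41. 126.  38.  34.  18.]
```

```bash
python3 -m pendant '[[[0,0,-0.1],[0,0,0]],[[0,0,-0.2],[0,0,0]],[[0,0,-0.3],[0,0,0]],[[0,0,-0.4],[0,0,0]],[[0,0,-0.5],[0,0,0]],[[0,0,-0.5],[0,0,0]],[[0,0,-0.5],[0,0,0]]]'
python3 -c "from plan import show;show((651.5,109,110,3.3))"
```

```text
time_s: 21.42
ee_pos: [451.2, -6.6, 153.8]
ee_rot: [[-0.847, 0.531, 0.003], [0.531, 0.847, -0.001], [-0.003, 0.001, -1.0]]
wrist_force: [-0.5, -0.7, -0.4]
finger_gap: 9.5
finger_force: 30.0
now [451.2  -6.6 153.8] yaw 57.9 gap 9.5 t 21.42 F [-0.5 -0.7 -0.4] q [ 42.  18. -54. 119.  19.  51.  34.]
(651.5, 109, 110, 3.3) -> [-0.361, 0.681, 0.148] [0.001, 0.001, 0.304] rows 7.6
```

```bash
python3 -m pendant '[[[-0.361,0.681,0.148],[0,0,0.304]],[[-0.361,0.681,0.148],[0,0,0.304]],[[-0.361,0.681,0.148],[0,0,0.304]],[[-0.361,0.681,0.148],[0,0,0.304]],[[-0.361,0.681,0.148],[0,0,0.304]],[[-0.361,0.681,0.148],[0,0,0.304]],[[-0.361,0.681,0.148],[0,0,0.304]],[[-0.361,0.681,0.148],[0,0,0.304]]]'
python3 -m pendant '[[[0,0,0],[0,0,0]],[[0,0,0.1],[0,0,0]],[[0,0,0.2],[0,0,0]],[[0,0,0.2],[0,0,0]],[[0,0,0.2],[0,0,0]],[[0,0,0.2],[0,0,0]]]'
python3 -c "from plan import show;show((651.5,109,15,3.3))"
```

```text
time_s: 22.08
ee_pos: [649.9, 111.2, 104.5]
ee_rot: [[-0.054, 0.999, -0.005], [0.999, 0.054, -0.0], [-0.0, -0.005, -1.0]]
wrist_force: [-1.3, -1.0, -0.1]
finger_gap: 9.6
finger_force: 30.0
time_s: 22.58
ee_pos: [650.7, 109.6, 48.8]
ee_rot: [[-0.058, 0.998, 0.0], [0.998, 0.058, 0.0], [0.0, 0.0, -1.0]]
wrist_force: [1.0, -0.5, 0.9]
finger_gap: 10.1
finger_force: 30.0
now [650.7 109.6  48.8] yaw 3.3 gap 10.1 t 22.58 F [ 1.  -0.5  0.9] q [  8.  40. -31.  97.  25.  51. -30.]
(651.5, 109, 15, 3.3) -> [-0.002, 0.002, 0.113] [0.0, -0.0, 0.0] rows 0.8
```

```bash
python3 -m pendant '[[[0,0.001,0.06],[0,0,0]],[[0,0.001,0.113],[0,0,0]],[[0,0.001,0.113],[0,0,0]],[[0,0.001,0.113],[0,0,0]]]'
python3 -m pendant '[[[0,0,0],[0,0,0]],[[0,0,0],[0,0,0]],[[0,0,0],[0,0,0]],[[0,0,0],[0,0,0]],[[0,0,0],[0,0,0]],[[0,0,0],[0,0,0]]]' -0.1
python3 -m pendant '[[[0,0,-0.1],[0,0,0]],[[0,0,-0.2],[0,0,0]],[[0,0,-0.3],[0,0,0]],[[0,0,-0.4],[0,0,0]],[[0,0,-0.5],[0,0,0]],[[0,0,-0.5],[0,0,0]],[[0,0,-0.5],[0,0,0]]]' -0.4
python3 -c "from plan import show;show((560,-40,170,25),(446.5,-157.5,130,45))"
```

```text
time_s: 22.92
ee_pos: [651.2, 109.5, 15.4]
ee_rot: [[-0.057, 0.998, 0.001], [0.998, 0.057, 0.0], [0.0, 0.001, -1.0]]
wrist_force: [0.7, 0.1, -0.3]
finger_gap: 9.9
finger_force: 30.0
time_s: 23.42
ee_pos: [650.9, 109.5, 14.6]
ee_rot: [[-0.057, 0.998, 0.0], [0.998, 0.057, 0.0], [-0.0, 0.0, -1.0]]
wrist_force: [0.7, 0.2, 0.2]
finger_gap: 41.8
finger_force: 0.0
time_s: 24.0
ee_pos: [651.9, 110.0, 166.6]
ee_rot: [[-0.057, 0.998, 0.004], [0.998, 0.057, 0.001], [0.0, 0.004, -1.0]]
wrist_force: [-0.9, 0.1, -0.6]
finger_gap: 60.8
finger_force: 0.0
now [651.9 110.  166.6] yaw 3.3 gap 60.8 t 24.0 F [-0.9  0.1 -0.6] q [ 10.  32. -35.  92.  20.  62. -26.]
(560, -40, 170, 25) -> [-0.482, -0.334, -0.013] [0.001, 0.0, -0.121] rows 4.2
(446.5, -157.5, 130, 45) -> [-0.195, -0.508, 0.133] [0.0, 0.0, -0.111] rows 4.0
```

```bash
python3 -m pendant '[[[-0.482,-0.334,-0.013],[0,0,-0.121]],[[-0.482,-0.334,-0.013],[0,0,-0.121]],[[-0.482,-0.334,-0.013],[0,0,-0.121]],[[-0.482,-0.334,-0.013],[0,0,-0.121]],[[-0.482,-0.334,-0.013],[0,0,-0.121]],[[-0.482,-0.334,-0.013],[0,0,-0.121]]]'
python3 -m pendant '[[[-0.195,-0.508,0.133],[0,0,-0.111]],[[-0.195,-0.508,0.133],[0,0,-0.111]],[[-0.195,-0.508,0.133],[0,0,-0.111]],[[-0.195,-0.508,0.133],[0,0,-0.111]],[[-0.195,-0.508,0.133],[0,0,-0.111]],[[-0.195,-0.508,0.133],[0,0,-0.111]],[[-0.195,-0.508,0.133],[0,0,-0.111]]]'
python3 - <<'E'
from plan import show
from workcell import grab_frame
import cv2,numpy as np
show((446.8,-157.5,39,45))
f=grab_frame('top');g=grab_frame('scene')
cv2.imwrite('pics/k1.png',np.hstack([cv2.resize(f['image'][165:315,230:430,::-1],(400,300)),cv2.resize(g['image'][170:320,250:450,::-1],(400,300))]))
E
```

```text
time_s: 24.5
ee_pos: [556.3, -45.5, 166.4]
ee_rot: [[-0.417, 0.909, -0.004], [0.909, 0.417, -0.002], [-0.0, -0.005, -1.0]]
wrist_force: [1.1, 0.3, 0.1]
finger_gap: 61.0
finger_force: 0.0
time_s: 25.08
ee_pos: [446.5, -157.0, 128.2]
ee_rot: [[-0.708, 0.706, 0.001], [0.706, 0.708, 0.001], [0.0, 0.001, -1.0]]
wrist_force: [0.6, 0.0, 0.2]
finger_gap: 60.9
finger_force: 0.0
now [ 446.5 -157.   128.2] yaw 45.1 gap 60.9 t 25.08 F [0.6 0.  0.2] q [ 53.  21. -46. 118.  20.  49.  40.]
(446.8, -157.5, 39, 45) -> [-0.002, -0.001, 0.297] [0.0, -0.0, 0.0] rows 2.1
```

View pics/k1.png

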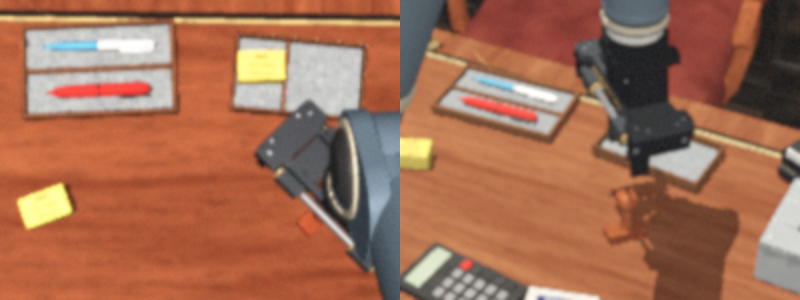

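The pen and marker each lie lengthwise in their own channel. The gripper is above the upright stamp. Descending onto the knob.

```bash
python3 -m pendant '[[[-0.002,-0.001,0.08],[0,0,0]],[[-0.002,-0.001,0.16],[0,0,0]],[[-0.002,-0.001,0.24],[0,0,0]],[[-0.002,-0.001,0.29],[0,0,0]],[[-0.002,-0.001,0.29],[0,0,0]],[[-0.002,-0.001,0.29],[0,0,0]]]'
python3 -m pendant '[[[0,0,0],[0,0,0]],[[0,0,0],[0,0,0]],[[0,0,0],[0,0,0]],[[0,0,0],[0,0,0]],[[0,0,0],[0,0,0]],[[0,0,0],[0,0,0]],[[0,0,0],[0,0,0]],[[0,0,0],[0,0,0]]]' 1
python3 -c "from plan import show;show()"
```

```text
time_s: 25.68
ee_pos: [446.8, -157.1, 41.2]
ee_rot: [[-0.709, 0.705, -0.0], [0.705, 0.709, 0.001], [0.001, 0.001, -1.0]]
wrist_force: [0.8, 0.1, 0.7]
finger_gap: 60.8
finger_force: 0.0
time_s: 26.35
ee_pos: [446.1, -158.8, 41.6]
ee_rot: [[-0.707, 0.707, 0.001], [0.707, 0.707, -0.0], [-0.001, 0.0, -1.0]]
wrist_force: [0.5, 0.7, 1.9]
finger_gap: 24.7
finger_force: 30.0
now [ 446.1 -158.8   41.6] yaw 45.0 gap 24.7 t 26.35 F [0.5 0.7 1.9] q [ 46.  29. -40. 122.  29.  39.  32.]
```

```bash
python3 -m pendant '[[[0,0,-0.05],[0,0,0]],[[0,0,-0.15],[0,0,0]],[[0,0,-0.25],[0,0,0]],[[0,0,-0.35],[0,0,0]],[[0,0,-0.45],[0,0,0]],[[0,0,-0.5],[0,0,0]],[[0,0,-0.5],[0,0,0]],[[0,0,-0.5],[0,0,0]]]'
python3 -c "from plan import show;show((540,-30,200,30),(590,220,200,10),(532,378,150,-4.4))"
```

```text
time_s: 27.02
ee_pos: [445.7, -159.1, 191.4]
ee_rot: [[-0.707, 0.707, 0.001], [0.707, 0.707, -0.001], [-0.001, -0.0, -1.0]]
wrist_force: [-0.8, 1.2, -1.6]
finger_gap: 24.6
finger_force: 30.0
now [ 445.7 -159.1  191.4] yaw 45.0 gap 24.6 t 27.02 F [-0.8  1.2 -1.6] q [ 57.  16. -49. 114.  14.  56.  45.]
(540, -30, 200, 30) -> [0.082, 0.526, -0.029] [-0.0, 0.0, 0.083] rows 3.8
(590, 220, 200, 10) -> [0.638, 0.561, 0.0] [0.0, 0.0, 0.111] rows 6.1
(532, 378, 150, -4.4) -> [0.552, -0.099, 0.167] [0.0, 0.0, 0.08] rows 4.2
```

```bash
python3 -m pendant '[[[0.02,0.13,-0.01],[0,0,0.02]],[[0.04,0.25,-0.02],[0,0,0.04]],[[0.06,0.38,-0.03],[0,0,0.06]],[[0.082,0.526,-0.03],[0,0,0.083]],[[0.082,0.526,-0.03],[0,0,0.083]],[[0.082,0.526,-0.03],[0,0,0.083]]]'
python3 -m pendant '[[[0.1,0.09,0],[0,0,0.018]],[[0.2,0.18,0],[0,0,0.036]],[[0.3,0.27,0],[0,0,0.054]],[[0.4,0.36,0],[0,0,0.072]],[[0.5,0.45,0],[0,0,0.09]],[[0.638,0.561,0],[0,0,0.111]],[[0.638,0.561,0],[0,0,0.111]],[[0.638,0.561,0],[0,0,0.111]]]'
python3 -m pendant '[[[0.1,-0.02,0.04],[0,0,0.016]],[[0.2,-0.04,0.08],[0,0,0.032]],[[0.3,-0.06,0.12],[0,0,0.048]],[[0.4,-0.08,0.16],[0,0,0.064]],[[0.552,-0.099,0.167],[0,0,0.08]],[[0.552,-0.099,0.167],[0,0,0.08]],[[0.552,-0.099,0.167],[0,0,0.08]],[[0.552,-0.099,0.167],[0,0,0.08]]]'
python3 - <<'E'
from plan import show
from workcell import grab_frame
import cv2,numpy as np
show((532,378,75,-4.4))
f=grab_frame('top');g=grab_frame('scene')
cv2.imwrite('pics/k2.png',np.hstack([cv2.resize(f['image'][165:285,90:250,::-1],(400,300)),cv2.resize(g['image'][120:270,100:300,::-1],(400,300))]))
E
```

```text
time_s: 27.52
ee_pos: [539.8, -25.9, 198.4]
ee_rot: [[-0.507, 0.862, -0.003], [0.862, 0.507, 0.002], [0.004, -0.001, -1.0]]
wrist_force: [-0.4, -0.2, -0.1]
finger_gap: 24.5
finger_force: 30.0
time_s: 28.18
ee_pos: [588.0, 223.7, 198.6]
ee_rot: [[-0.182, 0.983, -0.003], [0.983, 0.182, 0.001], [0.002, -0.003, -1.0]]
wrist_force: [-0.3, -1.1, -0.7]
finger_gap: 24.7
finger_force: 30.0
time_s: 28.85
ee_pos: [531.9, 375.3, 148.9]
ee_rot: [[0.076, 0.997, -0.001], [0.997, -0.076, -0.003], [-0.003, -0.001, -1.0]]
wrist_force: [-0.1, -1.3, -1.7]
finger_gap: 24.6
finger_force: 30.0
now [531.9 375.3 148.9] yaw -4.3 gap 24.6 t 28.85 F [-0.1 -1.3 -1.7] q [-13.  33. -37.  94.  23.  60. -62.]
(532, 378, 75, -4.4) -> [0.01, -0.0, 0.246] [-0.0, 0.001, 0.0] rows 1.8
```

View pics/k2.png

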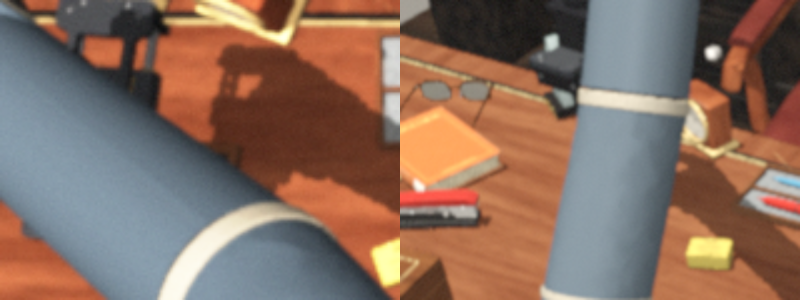

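Both views are blocked by the arm. The recess leaves ±8 mm, so I'll go down in steps using the pose readings.

```bash
python3 -m pendant '[[[0.01,0,0.07],[0,0,0]],[[0.01,0,0.14],[0,0,0]],[[0.01,0,0.21],[0,0,0]],[[0.01,0,0.26],[0,0,0]],[[0.01,0,0.28],[0,0,0]],[[0.01,0,0.28],[0,0,0]],[[0.01,0,0.28],[0,0,0]],[[0.01,0,0.28],[0,0,0]]]'
python3 -c "from plan import show;show((532,378,47,-4.4))"
```

```text
time_s: 29.62
ee_pos: [532.5, 381.5, 67.6]
ee_rot: [[0.076, 0.997, 0.002], [0.997, -0.076, 0.001], [0.002, 0.002, -1.0]]
wrist_force: [0.0, -0.1, -1.5]
finger_gap: 24.8
finger_force: 30.0
now [532.5 381.5  67.6] yaw -4.3 gap 24.8 t 29.62 F [ 0.  -0.1 -1.5] q [-16.  39. -35.  97.  26.  53. -65.]
(532, 378, 47, -4.4) -> [-0.012, -0.001, 0.069] [0.001, -0.001, 0.0] rows 0.5
```

```bash
python3 -m pendant '[[[-0.01,0,0],[0,0,0]],[[-0.01,0,0.02],[0,0,0]],[[-0.01,0,0.04],[0,0,0]],[[-0.01,0,0.055],[0,0,0]],[[-0.01,0,0.066],[0,0,0]],[[-0.01,0,0.066],[0,0,0]],[[-0.01,0,0.066],[0,0,0]]]'
python3 -c "from plan import show;show((532,378,47,-4.4))"
```

```text
time_s: 30.2
ee_pos: [531.6, 378.0, 46.6]
ee_rot: [[0.075, 0.997, 0.0], [0.997, -0.075, -0.001], [-0.001, 0.0, -1.0]]
wrist_force: [-1.0, -1.2, 3.4]
finger_gap: 24.3
finger_force: 30.0
now [531.6 378.   46.6] yaw -4.3 gap 24.3 t 30.2 F [-1.  -1.2  3.4] q [-16.  40. -34.  98.  27.  51. -66.]
(532, 378, 47, -4.4) -> [-0.0, 0.001, -0.001] [0.0, 0.0, 0.001] rows 0.0
```

Contact came at TCP z = 46.6 mm, exactly the recess floor. Releasing and retreating towards the staple carton.

```bash
python3 -m pendant '[[[0,0,0],[0,0,0]],[[0,0,0],[0,0,0]],[[0,0,0],[0,0,0]],[[0,0,0],[0,0,0]],[[0,0,0],[0,0,0]],[[0,0,0],[0,0,0]],[[0,0,0],[0,0,0]]]' -0.4
python3 -m pendant '[[[0,0,-0.05],[0,0,0]],[[0,0,-0.15],[0,0,0]],[[0,0,-0.25],[0,0,0]],[[0,0,-0.35],[0,0,0]],[[0,0,-0.45],[0,0,0]],[[0,0,-0.5],[0,0,0]],[[0,0,-0.5],[0,0,0]],[[0,0,-0.5],[0,0,0]]]' -0.4
python3 -c "from plan import show;show((451.5,165.3,130,21.6))"
```

```text
time_s: 30.78
ee_pos: [531.4, 378.1, 46.3]
ee_rot: [[0.075, 0.997, -0.0], [0.997, -0.075, -0.0], [-0.0, -0.0, -1.0]]
wrist_force: [-0.4, -0.3, 0.0]
finger_gap: 58.8
finger_force: 0.0
time_s: 31.45
ee_pos: [531.7, 378.4, 198.2]
ee_rot: [[0.075, 0.997, 0.002], [0.997, -0.075, 0.001], [0.001, 0.002, -1.0]]
wrist_force: [-0.2, 0.0, -1.8]
finger_gap: 60.9
finger_force: 0.0
now [531.7 378.4 198.2] yaw -4.3 gap 60.9 t 31.45 F [-0.2  0.  -1.8] q [-13.  31. -38.  91.  21.  65. -60.]
(451.5, 165.3, 130, 21.6) -> [-0.729, -0.214, 0.226] [0.001, -0.0, -0.144] rows 5.7
```

```bash
python3 -m pendant '[[[-0.729,-0.214,0.226],[0,0,-0.144]],[[-0.729,-0.214,0.226],[0,0,-0.144]],[[-0.729,-0.214,0.226],[0,0,-0.144]],[[-0.729,-0.214,0.226],[0,0,-0.144]],[[-0.729,-0.214,0.226],[0,0,-0.144]],[[-0.729,-0.214,0.226],[0,0,-0.144]],[[-0.729,-0.214,0.226],[0,0,-0.144]],[[-0.729,-0.214,0.226],[0,0,-0.144]]]'
python3 -m pendant '[[[0,0,0],[0,0,0]],[[0,0,0],[0,0,0]]]'
python3 - <<'E'
from plan import show
from workcell import grab_frame
import cv2,numpy as np
show((451.5,165.3,10,21.6))
f=grab_frame('top');g=grab_frame('scene')
cv2.imwrite('pics/c1.png',np.hstack([cv2.resize(f['image'][200:320,130:290,::-1],(400,300)),cv2.resize(g['image'][160:280,160:320,::-1],(400,300))]))
E
```

```text
time_s: 32.12
ee_pos: [449.7, 162.3, 127.2]
ee_rot: [[-0.365, 0.931, -0.003], [0.931, 0.365, -0.002], [-0.001, -0.004, -1.0]]
wrist_force: [-0.1, -0.4, 0.2]
finger_gap: 60.8
finger_force: 0.0
time_s: 32.28
ee_pos: [451.4, 166.3, 128.9]
ee_rot: [[-0.37, 0.929, 0.001], [0.929, 0.37, 0.001], [0.001, 0.001, -1.0]]
wrist_force: [0.3, 0.5, 0.4]
finger_gap: 60.9
finger_force: 0.0
now [451.4 166.3 128.9] yaw 21.7 gap 60.9 t 32.28 F [0.3 0.5 0.4] q [ 13.  22. -46. 117.  21.  49. -23.]
(451.5, 165.3, 10, 21.6) -> [-0.004, -0.001, 0.396] [0.0, -0.0, 0.001] rows 2.9
```

View pics/c1.png

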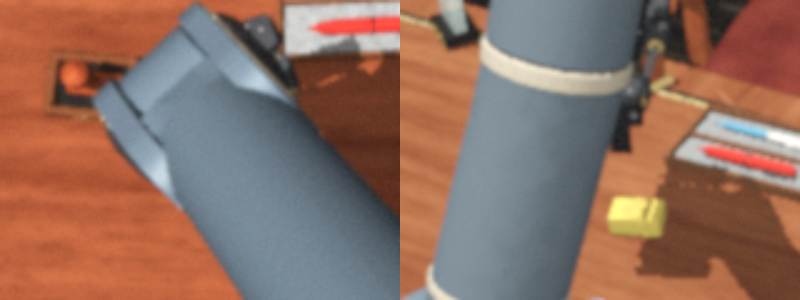

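The stamp's knob shows in the stand recess (top-crop 75,73); I'll check it fully when the arm is away. The gripper is above the carton. Grasping.

```bash
python3 -m pendant '[[[-0.004,0,0.1],[0,0,0]],[[-0.004,0,0.2],[0,0,0]],[[-0.004,0,0.3],[0,0,0]],[[-0.004,0,0.37],[0,0,0]],[[-0.004,0,0.395],[0,0,0]],[[-0.004,0,0.395],[0,0,0]],[[-0.004,0,0.395],[0,0,0]]]'
python3 -m pendant '[[[0,0,0],[0,0,0]],[[0,0,0],[0,0,0]],[[0,0,0],[0,0,0]],[[0,0,0],[0,0,0]],[[0,0,0],[0,0,0]],[[0,0,0],[0,0,0]],[[0,0,0],[0,0,0]],[[0,0,0],[0,0,0]]]' 1
python3 -c "from plan import show;show()"
```

```text
time_s: 32.97
ee_pos: [451.9, 164.8, 10.7]
ee_rot: [[-0.369, 0.929, 0.001], [0.929, 0.369, 0.001], [0.0, 0.001, -1.0]]
wrist_force: [-0.0, 0.2, 0.5]
finger_gap: 60.8
finger_force: 0.0
time_s: 33.63
ee_pos: [452.0, 163.7, 10.7]
ee_rot: [[-0.368, 0.93, 0.001], [0.93, 0.368, -0.0], [-0.001, 0.001, -1.0]]
wrist_force: [-0.7, -0.4, 5.8]
finger_gap: 35.8
finger_force: 30.0
now [452.  163.7  10.7] yaw 21.6 gap 35.8 t 33.63 F [-0.7 -0.4  5.8] q [  5.  32. -37. 122.  33.  36. -34.]
```

```bash
python3 -m pendant '[[[0,0,-0.1],[0,0,0]],[[0,0,-0.2],[0,0,0]],[[0,0,-0.3],[0,0,0]],[[0,0,-0.4],[0,0,0]],[[0,0,-0.5],[0,0,0]],[[0,0,-0.5],[0,0,0]],[[0,0,-0.5],[0,0,0]]]'
python3 -c "from plan import show;show((540,0,160,8),(613.9,-168.6,90,-4.8))"
```

```text
time_s: 34.22
ee_pos: [452.2, 163.7, 161.3]
ee_rot: [[-0.368, 0.93, 0.003], [0.93, 0.368, 0.0], [-0.001, 0.003, -1.0]]
wrist_force: [-0.7, -1.3, -0.6]
finger_gap: 35.7
finger_force: 30.0
now [452.2 163.7 161.3] yaw 21.6 gap 35.7 t 34.22 F [-0.7 -1.3 -0.6] q [ 15.  19. -48. 116.  18.  53. -21.]
(540, 0, 160, 8) -> [-0.615, 0.071, 0.005] [0.001, 0.0, 0.075] rows 4.5
(613.9, -168.6, 90, -4.8) -> [-0.591, 0.166, 0.233] [0.0, 0.0, 0.071] rows 4.7
```

```bash
python3 -m pendant '[[[-0.615,0.071,0.005],[0,0,0.075]],[[-0.615,0.071,0.005],[0,0,0.075]],[[-0.615,0.071,0.005],[0,0,0.075]],[[-0.615,0.071,0.005],[0,0,0.075]],[[-0.615,0.071,0.005],[0,0,0.075]],[[-0.615,0.071,0.005],[0,0,0.075]]]'
python3 -m pendant '[[[-0.591,0.166,0.233],[0,0,0.071]],[[-0.591,0.166,0.233],[0,0,0.071]],[[-0.591,0.166,0.233],[0,0,0.071]],[[-0.591,0.166,0.233],[0,0,0.071]],[[-0.591,0.166,0.233],[0,0,0.071]],[[-0.591,0.166,0.233],[0,0,0.071]],[[-0.591,0.166,0.233],[0,0,0.071]],[[-0.591,0.166,0.233],[0,0,0.071]]]'
python3 -c "from plan import show;show((613.9,-168.6,40,-4.8),(613.9,-168.6,16,-4.8))"
```

```text
time_s: 34.72
ee_pos: [540.0, -6.5, 156.0]
ee_rot: [[-0.132, 0.991, -0.003], [0.991, 0.132, -0.002], [-0.001, -0.004, -1.0]]
wrist_force: [0.5, 0.8, -0.3]
finger_gap: 35.9
finger_force: 30.0
time_s: 35.38
ee_pos: [612.5, -166.5, 87.3]
ee_rot: [[0.08, 0.997, -0.003], [0.997, -0.08, 0.002], [0.002, -0.003, -1.0]]
wrist_force: [-0.3, 0.8, 0.0]
finger_gap: 35.4
finger_force: 30.0
now [ 612.5 -166.5   87.3] yaw -4.6 gap 35.4 t 35.38 F [-0.3  0.8  0. ] q [ 34.  35. -32.  99.  22.  52. -12.]
(613.9, -168.6, 40, -4.8) -> [-0.007, 0.006, 0.158] [-0.001, -0.001, 0.001] rows 1.1
(613.9, -168.6, 16, -4.8) -> [0.0, 0.0, 0.08] [0.0, 0.0, 0.0] rows 0.6
```

```bash
python3 -m pendant '[[[-0.006,0.004,0.07],[0,0,0]],[[-0.006,0.004,0.14],[0,0,0]],[[-0.006,0.004,0.19],[0,0,0]],[[-0.006,0.004,0.2],[0,0,0]],[[-0.006,0.004,0.2],[0,0,0]],[[-0.006,0.004,0.2],[0,0,0]]]'
python3 -c "from plan import show;show((613.9,-168.6,15,-4.8))"
```

```text
time_s: 35.88
ee_pos: [615.1, -169.4, 29.5]
ee_rot: [[0.08, 0.997, 0.001], [0.997, -0.08, 0.0], [0.0, 0.001, -1.0]]
wrist_force: [0.1, 0.7, -0.6]
finger_gap: 35.6
finger_force: 30.0
now [ 615.1 -169.4   29.5] yaw -4.6 gap 35.6 t 35.88 F [ 0.1  0.7 -0.6] q [ 33.  39. -30. 101.  25.  47. -14.]
(613.9, -168.6, 15, -4.8) -> [0.002, -0.004, 0.048] [0.0, -0.0, 0.001] rows 0.3
```

```bash
python3 -m pendant '[[[0.002,-0.003,0.015],[0,0,0]],[[0.002,-0.003,0.03],[0,0,0]],[[0.002,-0.003,0.04],[0,0,0]],[[0.002,-0.003,0.047],[0,0,0]],[[0.002,-0.003,0.047],[0,0,0]],[[0.002,-0.003,0.047],[0,0,0]]]'
python3 -m pendant '[[[0,0,0],[0,0,0]],[[0,0,0],[0,0,0]],[[0,0,0],[0,0,0]],[[0,0,0],[0,0,0]],[[0,0,0],[0,0,0]]]' 0.02
python3 -m pendant '[[[0,0,-0.03],[0,0,0]],[[0,0,-0.1],[0,0,0]],[[0,0,-0.2],[0,0,0]],[[0,0,-0.35],[0,0,0]],[[0,0,-0.5],[0,0,0]],[[0,0,-0.65],[0,0,0]],[[0,0,-0.65],[0,0,0]],[[0,0,-0.65],[0,0,0]]]'
python3 -c "from plan import show;show((480,-400,250,-40))"
```

```text
time_s: 36.38
ee_pos: [613.9, -169.8, 14.8]
ee_rot: [[0.081, 0.997, 0.0], [0.997, -0.081, -0.0], [-0.0, 0.0, -1.0]]
wrist_force: [-0.7, 0.1, 0.6]
finger_gap: 36.0
finger_force: 30.0
time_s: 36.8
ee_pos: [613.8, -169.7, 14.7]
ee_rot: [[0.081, 0.997, 0.0], [0.997, -0.081, -0.0], [-0.0, 0.0, -1.0]]
wrist_force: [-0.9, -0.4, -0.2]
finger_gap: 42.6
finger_force: 0.0
time_s: 37.47
ee_pos: [616.4, -169.6, 215.3]
ee_rot: [[0.081, 0.997, 0.009], [0.997, -0.081, -0.002], [-0.002, 0.009, -1.0]]
wrist_force: [-0.3, -0.4, -0.0]
finger_gap: 43.0
finger_force: 0.0
now [ 616.4 -169.6  215.3] yaw -4.7 gap 43.0 t 37.47 F [-0.3 -0.4 -0. ] q [ 37.  28. -35.  92.  17.  65.  -8.]
(480, -400, 250, -40) -> [-0.803, -0.39, -0.118] [0.003, -0.0, 0.196] rows 6.5
```

Swing the arm clear to the right, then check everything.

```bash
python3 -m pendant '[[[-0.803,-0.39,-0.118],[0,0,0.196]],[[-0.803,-0.39,-0.118],[0,0,0.196]],[[-0.803,-0.39,-0.118],[0,0,0.196]],[[-0.803,-0.39,-0.118],[0,0,0.196]],[[-0.803,-0.39,-0.118],[0,0,0.196]],[[-0.803,-0.39,-0.118],[0,0,0.196]],[[-0.803,-0.39,-0.118],[0,0,0.196]],[[-0.803,-0.39,-0.118],[0,0,0.196]]]'
python3 -m pendant '[[[0,0,0],[0,0,0]],[[0,0,0],[0,0,0]],[[0,0,0],[0,0,0]],[[0,0,0],[0,0,0]]]'
python3 - <<'E'
from plan import show
from workcell import grab_frame
from h import *
show()
f=grab_frame('top');g=grab_frame('scene')
A=f['image'];B=g['image'];Z=cloud(f)[...,2]
m=np.zeros((480,640),bool);m[212:257,140:195]=1
print('knob',rect(f,m&(Z>60),79),np.percentile(Z[m&(Z>60)],[50,95])); print('stamp all',rect(f,m&(Z>20),60))
r=lambda i,a,b,c,d,w,h:cv2.resize(i[b:d,a:c,::-1],(w,h),interpolation=cv2.INTER_CUBIC)
cv2.imwrite('pics/e1.png',np.vstack([np.hstack([r(A,140,205,200,250,400,300),r(A,230,165,430,315,400,300)]),np.hstack([r(B,180,180,300,270,400,300),r(B,260,190,420,310,400,300)])]))
E
```

```text
time_s: 38.13
ee_pos: [472.4, -407.0, 244.0]
ee_rot: [[0.65, 0.76, -0.004], [0.76, -0.65, -0.002], [-0.004, -0.001, -1.0]]
wrist_force: [0.1, -0.5, -1.3]
finger_gap: 42.8
finger_force: 0.0
time_s: 38.47
ee_pos: [478.5, -398.4, 244.6]
ee_rot: [[0.64, 0.769, -0.0], [0.769, -0.64, 0.001], [0.001, -0.001, -1.0]]
wrist_force: [-0.8, -0.4, 0.4]
finger_gap: 42.3
finger_force: 0.0
now [ 478.5 -398.4  244.6] yaw -39.8 gap 42.3 t 38.47 F [-0.8 -0.4  0.4] q [ 54.  23. -25.  93.  10.  67. -13.]
knob {'c': array([532.7, 370.7]), 'size': array([25.6, 28.1]), 'ang': 90.7, 'mean': array([532.4, 369.9]), 'n': 121, 'px': array([160.4, 228.6])} [  76.83701736 1099.57015513]
stamp all {'c': array([533.6, 364.8]), 'size': array([33.8, 54.9]), 'ang': 84.0, 'mean': array([532.7, 369.2]), 'n': 182, 'px': array([163.5, 230. ])}
```

View pics/e1.png

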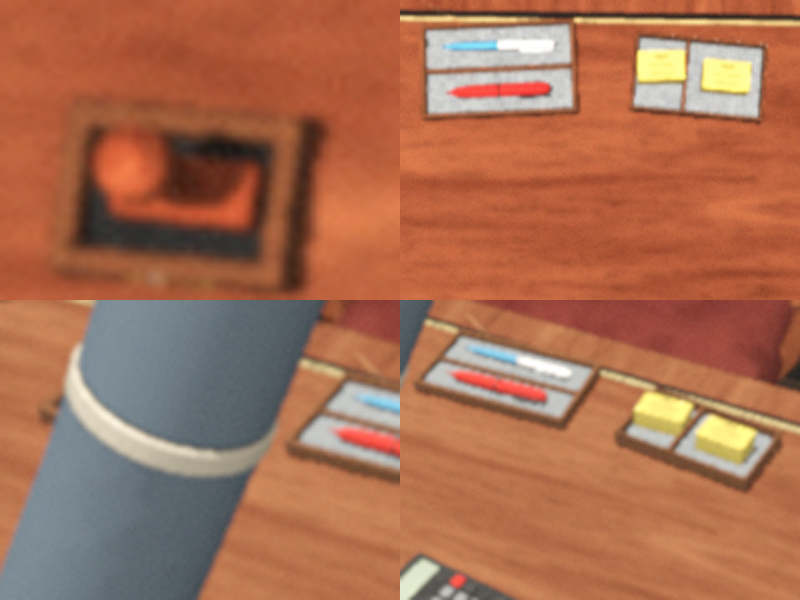

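The final view shows the stamp upright in the recess: foot at crop (110–255, 180–230) inside it, knob top at about 77–79 mm. Pen and marker lie one per channel, and the carton is flat in the empty bay beside the fixed one. The arm touches nothing.

```bash
python3 -c "
from workcell import close_job
print(close_job())"
```

```text
the job is handed in; nothing more can be done
None
```

The desk is cleared and the job handed in after about 38.5 s of robot time: the stick went through the port with the rim clear in the pictures, and the marker, pen, stamp and carton were all seen in their places in the final view.

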